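Pack two conduit couplings and latch the carrying case

ROBOT

A 6-joint arm with a two-finger parallel gripper is mounted at the origin on the work surface. World frame = base frame: x ahead of the robot, y to its left, z up, the work surface at z = 0. Lengths are in mm, angles in degrees, forces in N, time in s.
With the tool pointing down it reaches from about 350 to 975 mm from the base axis. Payload 7.1 kg.
Tool frame: the origin (TCP) lies on the centre line of the jaws, within the pads' length; the fingertips stand 11 mm ahead of it and the grasp point (between the pads) lies 8 mm behind it; z points along the fingers, y is the direction in which the jaws open and shut (so a half turn about z gives the same grasp; the last joint's range is limited). The gripper opens to 88 mm and grips with 3 to 60 N. Pads are 20 mm wide; open, the fingers measure 115 mm over their backs; the gripper's body (75 mm by 178 mm) begins 61 mm behind the grasp point.
Start: joints at [-77.177, 24.242, 93.386, -0, 62.372, -1.089], TCP at [150.283, -606.647, 233.675] pointing down, gripper open.
Joint ranges: [-172.04, 172.04], [-51.8, 120.97], [4.93, 147.93], [-75.15, 255.16], [6.16, 154.13], [-145.62, 145.62]. Speed limits (degrees/s): [136.94, 136.94, 172.46, 180, 180, 180].

INTERFACE

Orientations are given as a 3x3 rotation matrix whose columns are the frame's x, y, z axes.
In Python, from workcell import manip, eyes, close_job, nets gives the robot as it stands.
- The arm moves only by the shell command python3 -m handwheel 'ROWS' [OPENING] [FORCE]. ROWS is JSON, a list of rows, each a list of 6 numbers: the shift along the world's x, y, z in m, then the turn, a rotation vector about the world's x, y, z in degrees. In form: [[tx, ty, tz, ax, ay, az], ...]. A call has 1 to 20 rows; each row is the pose to reach, as a shift and turn from the pose measured when the call began; what a row does not reach only later rows make up. A row lasts 1/12 s, in which the tool goes at most 41.7 mm and 7.16 degrees, less where a joint would pass 70% of its speed; a pose out of reach is approached as far as the arm can. A call with a gripper value outside its range is refused whole. OPENING is the closure, from -1 (fully open) to 1 (shut), set as the call begins (- or left out, the last holds). The fingers move at their own pace and stop on an object; FORCE is the grip in N (left out, the last holds). Time passes only in rows, so rows that repeat a pose let the fingers close. It gives the time, the measured TCP pose, the force and the opening at its end, in the units of the state.
- manip.get_obs(): the state, without advancing time (a new reading comes with each control period).
- eyes.camera(name): name is "scene" or "top" or "wrist"; returns a dict with "img" (384x512x3 uint8, blue, green, red), "vertical_fov" (degrees; the focal length in pixels is half the picture's height over the tangent of half this angle, whatever the lens; pixels are square), "cx", "cy" (the principal point, pixels), "rvec" (rotation vector, rad) and "tvec" (3), from world to camera coordinates, as OpenCV has them. Camera axes: x right, y down, z forward; pixel columns grow to the right and rows downward; lengths in mm; the calibration is good to about 2 mm. The wrist camera is an equidistant fisheye: a pixel r from the principal point sees the ray r / f radians off the axis. A picture is of the moment at which its call begins. There is no depth.
- close_job(): hands the job in, once; it reports no verdict.
Trained networks look in a picture, given as the dict that the camera call returned (one of the last four; its "shot" number tells which), for a name from the list of things; names that differ only in an ending like _2 or _b are one class to them, and where a whole thing is asked for, a point or a joint stands for the part that bears it (a point fixed in the world has none). Each returns a list of dicts, best first, with "score" (0 to 1); they miss things now and then, are a little off and sometimes report something else, mostly with a low value. They report only what shows in the picture. A call takes as long as a camera call. They do not tell look-alikes from the thing itself.
- nets.look_for(picture, name): "extent" ([left, top, width, height] as shares, 0 to 1, of the picture: columns of its width, rows of its height, round what is visible of it).
- nets.silhouettes(picture, name): "region" (384x512 bool, what is visible of it) and "extent" ([left, top, width, height] as shares, 0 to 1, of the picture: columns of its width, rows of its height, round what is visible of it).
- nets.landmark_of(picture, name): "location" ([column, row] as shares, 0 to 1, of the picture: columns of its width, rows of its height: a listed point, or the origin of a listed thing).
The state is a dict: "time_s": time; "qpos": joint angles; "joint_vel": joint speeds; "effort": joint torques, N m; "position": TCP position; "tcp_rot": TCP orientation; "contact_force": force on the tool from outside, world axes, zero at the start; "wrist_torque": the same for the moment, N m; "grip_width": opening from 0.0 (shut) to 1.0 (fully open).
Only numpy, scipy, OpenCV 4.12 (cv2) and the standard library are available. Lean on these libraries where they do the work, as an engineer would, in place of code of your own. Each camera call takes 0.05 s, during which the arm holds its last target.

TASK

Stand the two tall steel couplings from their blue bin upright in the empty compartment of the yellow carrying case and shut its lid. Then hook the loop of the draw latch into the keeper on the lid and snap the lever down flat against the case, so that it is locked. Leave the other fittings and the things on the bench where they are.

Things in the scene. Friction and masses are not known exactly. Their poses are not given: they have to be found in the camera images.
- case: Yellow carrying case, fixed; 170 (x) x 260 (y) x 110 mm to the rim. Origin: centre of underside, z up. Front = -x face, with the latch; lid hinged along the +x edge. Walls 5 mm, padded inner floor at z = 18; divider 4 mm thick, 70 high, along x at y = 0. Compartments 160 (x) x 123 (y): the -y one (y -125 to -2) is empty, the +y one holds two small fittings.
- lid (a joint): Lid, a yellow cover 170 x 260 x 25 mm, 0.45 kg; a folded black handle, 120 mm long (y), stands 13 mm above the middle of its top. 0 = shut; starts 1.68 to 1.85, open, leaning back past upright (stop 1.95). Turns about the case's y through lid_hinge. Friction 0.22 N m keeps it where it is left above about 1.0; below about 0.7 it sinks shut by itself in 1 to 2 s.
- lid_hinge (a point): Point on the lid's hinge axis, middle of the case's back rim (case x = +85, y = 0, z = 110 mm).
- lid_edge (a point): Middle of the lid's free front edge, on its outer (top) surface: 170 mm from the hinge along the lid, 25 mm to the outside. With the lid shut: case x = -85, y = 0, z = 135 mm.
- lever (a joint): Steel latch lever, red grip pad, 28 mm wide; turns about the case's y through lever_pivot. 0 = hanging flat down the case's front (shut), grows as its end swings out and up, pi/2 = straight out, stop 2.2; starts 1.5 to 2.0. Stays where left (0.02 N m friction). With the loop hooked it stands near 1; pushed down (up to 5 N at its end) it passes dead centre near 0.4, then snaps to 0.
- lever_pivot (a point): Middle of the lever's pivot pin: case x = -109 (24 mm out from the front face), y = 0, z = 80 mm. The lever's plate is 3 mm thick, its outer face 8 mm to the outside of this pin, and ends 66 mm from it in a 10 mm tab flared outwards.
- lever_tip (a point): On the lever's outer face near its end, 66 mm from the pivot, middle of its width.
- loop (a joint): Steel loop: two flat links (40 mm over their outer faces) hinged on the lever's sides, joined at the free end by the cross bar. The hinge is 14 mm from the lever's pivot: lever at 0, 5 mm nearer the case and 13 lower. Direction hinge to bar, angle above straight out from the front: pi/2 + lever - loop. Starts 2.4 to 2.75, leaning out; stays where left. Both follow when the bar is carried.
- loop_bar (a point): Centre of the loop's round cross bar, 8 mm thick, 52 mm long along the case's y, 57 mm from the loop's hinge. Its domed ends stand 6 mm beyond the links and can be gripped end to end (52 mm) from above and carried; the loop turns in such a grip. Closing pads may shift the bar a few mm.
- keeper_seat (a point): Where the bar's centre lies when hooked. The keeper is a steel hook 26 mm wide on the lid's front, open upwards: trough 12 mm wide, floor 4 mm below this point; lip on the outer side, top 3 mm above this point; inner wall top 6 mm above. The bar goes in from above, centre 8 to 13 mm above the seat while over the lip. Lid shut: case x = -107 (22 mm out from the front), y = 0, z = 125.
- bin_c: Blue open-front stock bin holding the two couplings, fixed; 145 (x) x 110 (y) x 60 mm, walls 4 mm, inner floor at z = 4 mm, low front (28 mm) at its -x. Origin: centre of the underside. An identical bin with small connectors stands nearer the robot or beyond it.
- coupling_a: Tall zinc-plated steel conduit coupling standing in the blue bin: tube of 40 mm outer diameter, 72 mm high, about 0.14 kg, two set-screw heads standing 6 mm out on its own +x side. Origin: centre of its lower end, z up its axis.
- coupling_b: The other coupling, just like coupling_a, some 66 mm from it along the bin's x.
- connector_a: Short grey die-cast connector (33 mm wide, 36 mm high) in the other blue bin: leave alone. Origin: centre of its lower end.
- connector_b: A second one in the same bin: leave alone.
- packed_a: Short grey connector already in the case's +y compartment: leave alone.
- packed_b: A second one there: leave alone.
- carton: Small cardboard carton 60 x 85 x 45 mm on the bench: leave alone. Origin: centre of its underside.
- screwdriver: Screwdriver with a red handle lying on the bench: leave alone.
- tape: Black roll of tape, 72 mm across, 19 mm high, on the bench: leave alone.
Not all that is in view belongs to the job. What is shaped like the coupling_b but pink or red is not meant.

How it is judged (in metres and radians):
On the way, in this order (a step that is already met when the one before it is completed fails the run):
1. a coupling stands upright in the empty compartment (((x of coupling_a in the frame of case between -0.064 and 0.064 m and y of coupling_a in the frame of case between -0.109 and -0.018 m and z of coupling_a in the frame of case between 0.01 and 0.03 m and angle between coupling_a's own z axis and vertical below 0.15 rad) or (x of coupling_b in the frame of case between -0.064 and 0.064 m and y of coupling_b in the frame of case between -0.109 and -0.018 m and z of coupling_b in the frame of case between 0.01 and 0.03 m and angle between coupling_b's own z axis and vertical below 0.15 rad))), for 0.2 s.
2. both couplings stand upright in the empty compartment (x of coupling_a in the frame of case between -0.064 and 0.064 m and y of coupling_a in the frame of case between -0.109 and -0.018 m and z of coupling_a in the frame of case between 0.01 and 0.03 m and angle between each of coupling_a, coupling_b's own z axis and vertical below 0.15 rad and x of coupling_b in the frame of case between -0.064 and 0.064 m and y of coupling_b in the frame of case between -0.109 and -0.018 m and z of coupling_b in the frame of case between 0.01 and 0.03 m), for 0.2 s.
3. the lid is shut (value of joint lid below 0.04 rad), for 0.2 s.
4. the loop's bar lies in the keeper, with the lever still up (distance between loop_bar and keeper_seat below 0.009 m and value of joint lid below 0.04 rad and value of joint lever above 0.45 rad), for 0.1 s.
At the end, for the whole second after the job is handed in: Both couplings stand upright (within 8 degrees) on the floor of the case's -y compartment, at rest; the lid is shut (within 0.03 rad); the loop's bar lies in the keeper (within 7 mm of its seat) and the lever is snapped down flat (within 0.1 rad) and stays there (all of step 2 and value of joint lid below 0.03 rad and distance between loop_bar and keeper_seat below 0.007 m and value of joint lever below 0.1 rad and velocity of joint lever below 0.05 rad/s and linear speed of each of coupling_a, coupling_b below 0.02 m/s); the robot touches nothing.
It fails at once if a connector in the other bin is moved by more than 3 cm (distance of any of connector_a, connector_b from where it was at the start of the episode above 0.03 m).
It fails at once if a fitting already packed in the case is moved by more than 3 cm (distance of any of packed_a, packed_b from where it was at the start of the episode above 0.03 m).
It fails at once if the carton is moved by more than 3 cm (distance of carton from where it was at the start of the episode above 0.03 m).
It fails at once if the screwdriver is moved by more than 3 cm (distance of screwdriver from where it was at the start of the episode above 0.03 m).
It fails at once if the roll of tape is moved by more than 3 cm (distance of tape from where it was at the start of the episode above 0.03 m).
It also fails if it takes over 72 s, if anything falls off the work surface, if the arm or the gripper's body presses on something with over 40 N, if the wrist force passes 120 N, or if a joint passes its speed limit or range.

## Working session

There is one attempt and no reset: what is moved stays moved. The work goes in short steps, Python scripts to look and compute and a shell command to move; the robot and the scene stay as the last step left them, time stands still between calls to the robot, and variables do not carry over. Pictures are saved under pics/ and viewed, and the job is handed in when it is done.

```bash
ls; mkdir -p pics; cat > h.py <<'E'
import numpy as np, cv2
from workcell import manip, eyes, close_job, nets
def snap(n,fn=None):
    p=eyes.camera(n)
    if fn: cv2.imwrite('pics/'+fn,p['img'])
    return p
def foc(p): return 192/np.tan(np.radians(p['vertical_fov'])/2)
def Rt(p): return cv2.Rodrigues(np.array(p['rvec'],float))[0], np.array(p['tvec'],float).ravel()
def proj(p,X,fish=False):
    R,t=Rt(p); c=R@np.array(X,float)+t; f=foc(p)
    if fish:
        r=np.hypot(c[0],c[1]); th=np.arctan2(r,c[2]); return p['cx']+f*th*c[0]/r, p['cy']+f*th*c[1]/r
    return p['cx']+f*c[0]/c[2], p['cy']+f*c[1]/c[2]
def ray(p,uv,fish=False):
    R,t=Rt(p); f=foc(p); x=(uv[0]-p['cx'])/f; y=(uv[1]-p['cy'])/f
    if fish:
        th=np.hypot(x,y); d=np.array([x/th*np.sin(th),y/th*np.sin(th),np.cos(th)]) if th>1e-9 else np.array([0,0,1.])
    else: d=np.array([x,y,1.])
    return -R.T@t, R.T@d/np.linalg.norm(d)
def atz(p,uv,z,fish=False):
    o,d=ray(p,uv,fish); return o+d*(z-o[2])/d[2]
def tri(rays):
    A=0;b=0
    for o,d in rays:
        M=np.eye(3)-np.outer(d,d); A=A+M; b=b+M@o
    X=np.linalg.solve(A,b)
    return X,[np.linalg.norm((np.eye(3)-np.outer(d,d))@(X-o)) for o,d in rays]
E
python3 - <<'E'
from h import *
o=manip.get_obs(); print(o['time_s'],o['position'],o['grip_width'],o['contact_force'])
for n in ['scene','top','wrist']:
    p=snap(n,n+'0.png'); R,t=Rt(p); print(n,p['vertical_fov'],p['cx'],p['cy'],-R.T@t)
    for k in ['case','lid_edge','lid_hinge','lever_pivot','lever_tip','loop_bar','keeper_seat','bin_c','coupling_a','connector_a','packed_a','carton','screwdriver','tape']:
        r=nets.landmark_of(p,k); print(' ',k,[(round(q['location'][0]*512,1),round(q['location'][1]*384,1),round(q['score'],2)) for q in r[:4]])
E
```

```text
pics
0.0 [ 150.15021724 -606.13307211  232.92724862] 0.9976289409347264 [ 0.33044379 -0.26179027  0.7900139 ]
scene 46.77201186346258 260.12326682329535 184.1318817429301 [1208.43624732 -317.42038389 1058.34634411]
  case [(224.2, 212.9, 0.63), (325.5, 140.3, 0.15)]
  lid_edge []
  lid_hinge [(211.0, 237.5, 0.65), (188.7, 189.5, 0.57)]
  lever_pivot [(257.4, 199.1, 0.76), (279.9, 184.3, 0.42)]
  lever_tip [(286.4, 195.5, 0.9), (343.3, 201.1, 0.4)]
  loop_bar [(279.0, 186.4, 0.42)]
  keeper_seat [(156.1, 144.8, 0.73), (154.6, 148.8, 0.49)]
  bin_c [(111.1, 201.3, 0.28)]
  coupling_a [(370.8, 156.6, 0.87), (322.2, 139.6, 0.84), (279.5, 153.4, 0.73), (298.6, 173.8, 0.71)]
  connector_a [(340.2, 187.0, 0.62), (345.7, 203.8, 0.62)]
  packed_a [(235.1, 226.3, 0.65), (209.1, 238.8, 0.65), (327.2, 248.1, 0.45)]
  carton [(326.6, 252.0, 0.97), (256.7, 197.3, 0.73)]
  screwdriver [(109.8, 200.7, 0.51)]
  tape []
top 43.24492528978025 256.0569822248381 189.65445060146826 [ 464.01917555  -47.35937476 1477.39215777]
  case [(289.5, 204.5, 0.81)]
  lid_edge [(349.2, 222.0, 0.72)]
  lid_hinge [(319
[... 174 characters left out ...]
5, 236.9, 0.55), (372.9, 199.5, 0.4)]
  coupling_a [(168.9, 227.3, 0.67), (205.4, 250.0, 0.63), (121.0, 214.3, 0.59), (203.9, 219.9, 0.45)]
  connector_a [(173.3, 187.1, 0.68), (180.2, 166.8, 0.63)]
  packed_a [(288.7, 181.7, 0.68), (308.4, 183.9, 0.43)]
  carton [(218.8, 133.8, 0.63), (240.2, 178.4, 0.32)]
  screwdriver [(387.0, 253.7, 0.82), (178.6, 167.6, 0.3)]
  tape [(375.1, 199.7, 0.65)]
wrist 65.70646984690485 257.1317382638544 195.65999000348145 [ 220.51581102 -590.93175529  384.93801391]
  case []
  lid_edge []
  lid_hinge []
  lever_pivot []
  lever_tip []
  loop_bar []
  keeper_seat []
  bin_c []
  coupling_a []
  connector_a []
  packed_a []
  carton []
  screwdriver []
  tape []
```

```bash
python3 - <<'E'
import cv2
for n,(x0,y0,x1,y1) in dict(scene=(90,80,430,310),top=(100,90,420,300)).items():
    i=cv2.imread(f'pics/{n}0.png')[y0:y1,x0:x1]; k=800/(x1-x0)
    k=min(k,600/(y1-y0)); i=cv2.resize(i,None,fx=k,fy=k,interpolation=cv2.INTER_CUBIC); print(n,k); cv2.imwrite(f'pics/{n}0z.png',i)
E
```

```text
scene 2.3529411764705883
top 2.5
```

View pics/scene0z.png

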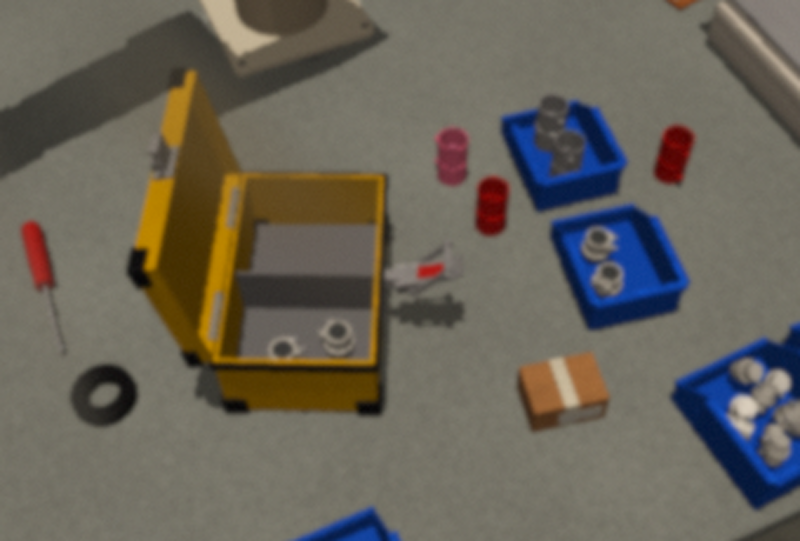

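View pics/top0z.png

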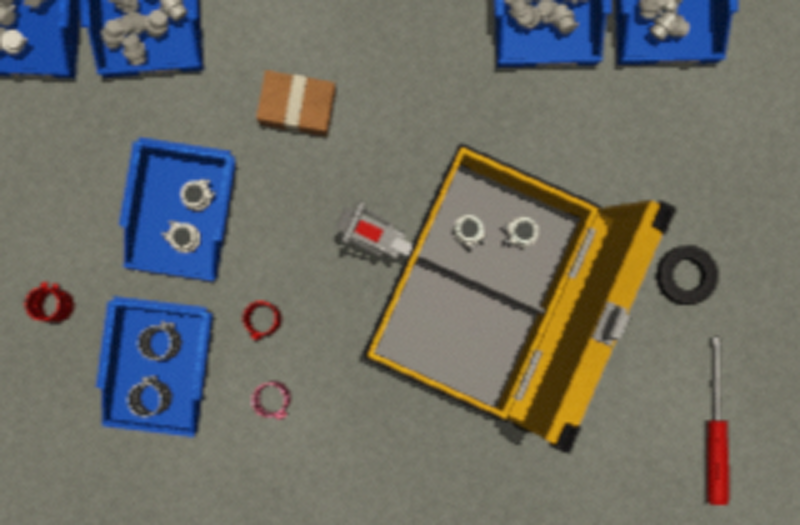

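The top view shows the case with its lid open to the right, latch at about zoom (365,230). The couplings are in the lower-left bin at zoom (158,342) and (150,397), with connectors in the bin above. Three red or pink decoys stand around them.

```bash
cat >> h.py <<'E'
from scipy.optimize import least_squares
def case2w(P,X):
    x,y,th=P[:3]; c,s=np.cos(th),np.sin(th); X=np.array(X,float)
    return np.array([x+c*X[0]-s*X[1],y+s*X[0]+c*X[1],X[2]])
E
python3 - <<'E'
from h import *
t=snap('top','top1.png'); s=snap('scene','scene1.png')
Z=lambda u,v:(100+u/2.5,90+v/2.5)
S=lambda u,v:(90+u/2.353,80+v/2.353)
for n,uv,z in [('c1',(462,148),110),('c3',(370,355),110),('c4',(505,415),110),('c2',(603,208),110),('cpl1',(158,342),72),('cpl2',(150,397),72),('conn',(197,194),36),('conn2',(183,237),36),('binTL',(110,298),60),('binTR',(212,306),60),('binBR',(195,435),60),('binBL',(103,424),28),('red1',(262,320),72),('pink',(271,399),72),('red0',(50,303),72),('carton',(296,104),45)]:
    print(n,np.round(atz(t,Z(*uv),z)))
# case fit: scene rim corners
obsS=[((382,175),(-85,-130,110)),((385,362),(-85,130,110)),((218,362),(85,130,110))]
obsT=[((462,148),(-85,130,110)),((370,355),(-85,-130,110)),((505,415),(85,-130,110))]
def res(P):
    r=[]
    for uv,X in obsT: r+=list(np.array(proj(t,case2w(P,X)))-Z(*uv))
    for uv,X in obsS: r+=list(np.array(proj(s,case2w(P,X)))-S(*uv))
    return r
for th in (0,np.pi/2,-np.pi/2,np.pi):
    q=least_squares(res,[500,-50,th]); print(q.x[:2],np.degrees(q.x[2]),q.cost,np.round(q.fun,1))
E
```

```text
c1 [ 683. -136.  110.]
c3 [450. -27. 110.]
c4 [ 380. -177.  110.]
c2 [ 611. -295.  110.]
cpl1 [470. 219.  72.]
cpl2 [407. 228.  72.]
conn [646. 178.  36.]
conn2 [595. 195.  36.]
binTL [523. 277.  60.]
binTR [511. 157.  60.]
binBR [362. 179.  60.]
binBL [375. 293.  28.]
red1 [493.  98.  72.]
pink [402.  89.  72.]
red0 [518. 343.  72.]
carton [751.  57.  45.]
[ 534.76146604 -153.62594469] -113.96578652093592 10.718050408217115 [-2.7 -1.6 -1.3  0.   0.6 -0.4 -0.2 -1.2 -2.7 -0.1 -0.7  0.4]
[ 534.76146553 -153.62594431] 246.03421248804042 10.718050408219309 [-2.7 -1.6 -1.3  0.   0.6 -0.4 -0.2 -1.2 -2.7 -0.1 -0.7  0.4]
[ 534.76146602 -153.6259447 ] -113.96578653786591 10.718050408216916 [-2.7 -1.6 -1.3  0.   0.6 -0.4 -0.2 -1.2 -2.7 -0.1 -0.7  0.4]
[ 534.76146598 -153.62594468] 246.03421335163654 10.718050408216913 [-2.7 -1.6 -1.3  0.   0.6 -0.4 -0.2 -1.2 -2.7 -0.1 -0.7  0.4]
```

```bash
python3 -c "
from h import *
o=manip.get_obs();print(np.round(o['tcp_rot'],3))"
python3 -m handwheel '[[0.33,0.4,0.17,0,0,0],[0.33,0.4,0.17,0,0,0],[0.33,0.4,0.17,0,0,0],[0.33,0.4,0.17,0,0,0],[0.33,0.4,0.17,0,0,0],[0.33,0.4,0.17,0,0,0],[0.33,0.4,0.17,0,0,0],[0.33,0.4,0.17,0,0,0],[0.33,0.4,0.17,0,0,0],[0.33,0.4,0.17,0,0,0],[0.33,0.4,0.17,0,0,0],[0.33,0.4,0.17,0,0,0],[0.33,0.4,0.17,0,0,0],[0.33,0.4,0.17,0,0,0],[0.33,0.4,0.17,0,0,0]]' -0.4
cat > vw.py <<'E'
import sys
from h import *
fn=sys.argv[1]
p=snap('wrist',fn); R,t=Rt(p); print(p['cx'],p['cy'],-R.T@t)
import pickle; q={k:v for k,v in p.items()}; pickle.dump(q,open('pics/'+fn+'.pkl','wb'))
for k in sys.argv[2:]:
    r=nets.landmark_of(p,k); print(' ',k,[(round(q['location'][0]*512,1),round(q['location'][1]*384,1),round(q['score'],2)) for q in r[:4]])
i=cv2.resize(p['img'],(800,600),interpolation=cv2.INTER_CUBIC); cv2.imwrite('pics/z'+fn,i)
E
python3 vw.py w1.png case lid_hinge lever_pivot lever_tip loop_bar keeper_seat
```

```text
[[ 0.971  0.24  -0.   ]
 [ 0.24  -0.971  0.   ]
 [-0.    -0.    -1.   ]]
time_s: 3.6
position: [481.7, -205.1, 404.5]
tcp_rot: [[0.97, 0.244, 0.002], [0.244, -0.97, -0.001], [0.001, 0.001, -1.0]]
contact_force: [-1.3, -0.1, 0.2]
grip_width: 0.704
257.1317382638544 195.65999000348145 [ 551.56273267 -189.02647396  555.83337139]
  case [(235.5, 116.6, 0.83)]
  lid_hinge [(278.2, 158.9, 0.92), (93.6, 37.0, 0.31)]
  lever_pivot [(183.4, 83.5, 0.9)]
  lever_tip [(150.6, 60.3, 0.56)]
  loop_bar [(154.0, 59.5, 0.64), (84.3, 64.1, 0.47), (150.2, 55.4, 0.39)]
  keeper_seat [(326.4, 215.6, 0.69)]
```

View pics/zw1.png

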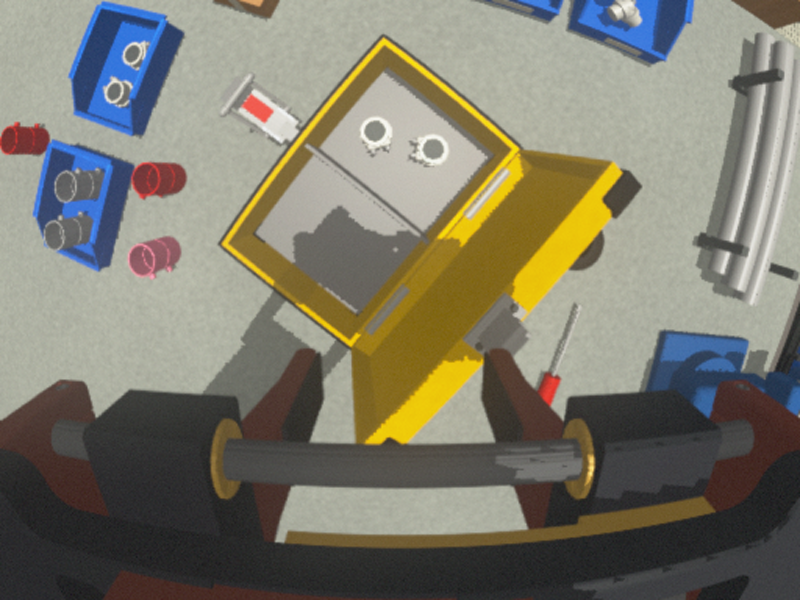

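The wrist view shows the whole case. Rim corners are near zoom (384,37), (220,243), (355,347) and (522,150), with the latch at (260,107).

```bash
python3 - <<'E'
import cv2
i=cv2.imread('pics/w1.png')[10:235,130:350]; cv2.imwrite('pics/w1c.png',cv2.resize(i,None,fx=2.6,fy=2.6,interpolation=cv2.INTER_CUBIC))
i=cv2.imread('pics/scene1.png')[140:260,160:300]; cv2.imwrite('pics/s1c.png',cv2.resize(i,None,fx=5,fy=5,interpolation=cv2.INTER_CUBIC))
E
```

```text
(no output)
```

View pics/w1c.png

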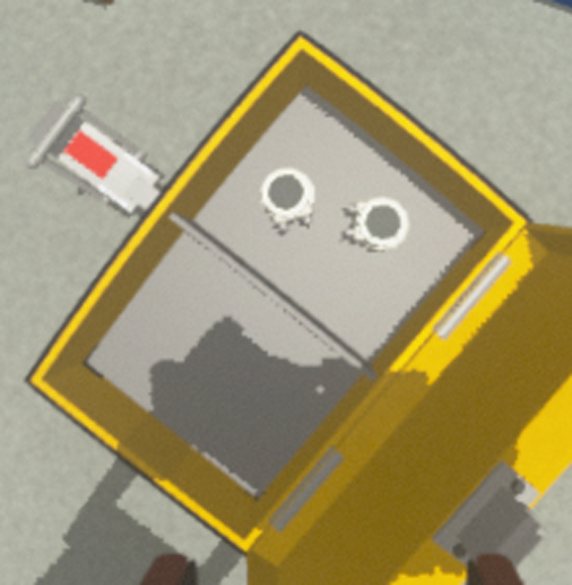

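View pics/s1c.png

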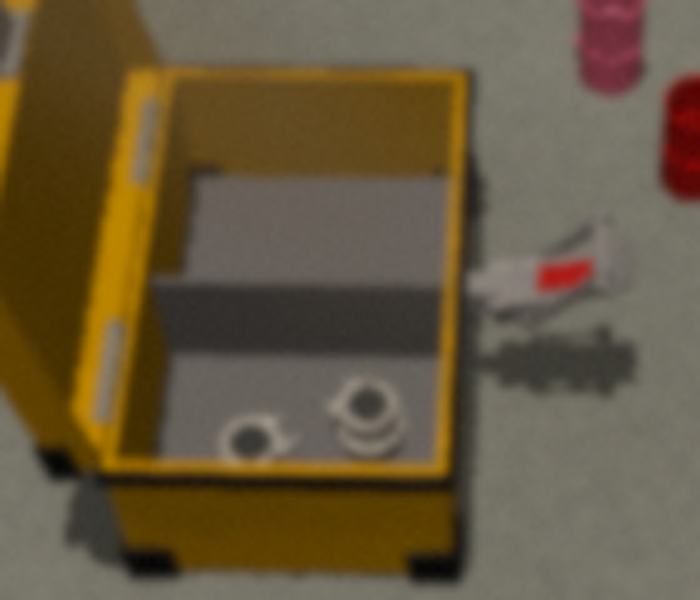

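```bash
python3 - <<'E'
from h import *
import pickle
w=pickle.load(open('pics/w1.png.pkl','rb')); t=snap('top'); s=snap('scene')
C=lambda u,v:((u+.5)/2.6-.5+130,(v+.5)/2.6-.5+10)
S=lambda u,v:((u+.5)/5-.5+160,(v+.5)/5-.5+140)
Z=lambda u,v:(100+u/2.5,90+v/2.5)
obs=[(w,1,C(301,36),(-85,130,110)),(w,1,C(32,379),(-85,-130,110)),(w,1,C(247,550),(85,-130,110)),(w,1,C(372,372),(80,0,88)),(w,1,C(171,215),(-80,0,88)),
(s,0,S(468,70),(-85,-130,110)),(s,0,S(447,476),(-85,130,110)),(s,0,S(103,470),(85,130,110)),
(t,0,Z(462,147),(-85,130,110)),(t,0,Z(369,356),(-85,-130,110)),(t,0,Z(505,416),(85,-130,110))]
def res(P,sel):
    r=[]
    for p,f,uv,X in sel: r+=list((np.array(proj(p,case2w(P,X),f))-uv))
    return r
for sel in (obs,obs[:5],obs[:5]+obs[8:],obs[5:8]):
    q=least_squares(res,[535,-153,np.radians(-114)],args=(sel,)); print(np.round(q.x[:2],1),np.degrees(q.x[2]),np.round(q.fun,1))
E
```

```text
[ 534.2 -157. ] -115.2286429935097 [-1.  -0.4 -0.8  0.3 -0.3 -0.1  0.9  1.8 -0.5 -0.6 -1.2  0.3 -0.6 -0.1
 -0.7  0.3 -0.4 -1.2 -0.4 -1.2  0.6 -0.4]
[ 534.6 -157.5] -115.25479841044809 [-0.6 -0.6 -0.5  0.1 -0.  -0.3  1.2  1.6 -0.1 -0.8]
[ 534.1 -157.4] -115.26257069249458 [-0.7 -0.3 -0.6  0.4 -0.1  0.   1.1  2.  -0.2 -0.5 -0.2 -1.2 -0.3 -1.2
  0.7 -0.4]
[ 534.6 -154.6] -115.58828958581195 [-0.1  0.3  0.1 -0.1  0.  -0.1]
```

```bash

python3 -m handwheel '[[-0.107,0.435,-0.164,0,0,-22],[-0.107,0.435,-0.164,0,0,-22],[-0.107,0.435,-0.164,0,0,-22],[-0.107,0.435,-0.164,0,0,-22],[-0.107,0.435,-0.164,0,0,-22],[-0.107,0.435,-0.164,0,0,-22],[-0.107,0.435,-0.164,0,0,-22],[-0.107,0.435,-0.164,0,0,-22],[-0.107,0.435,-0.164,0,0,-22],[-0.107,0.435,-0.164,0,0,-22],[-0.107,0.435,-0.164,0,0,-22],[-0.107,0.435,-0.164,0,0,-22],[-0.107,0.435,-0.164,0,0,-22]]' -0.4
python3 vw.py w2.png coupling_a connector_a bin_c; python3 -c "
from h import *
print(np.round(manip.get_obs()['qpos'],1))"
```

```text
time_s: 5.13
position: [371.2, 230.1, 237.9]
tcp_rot: [[0.99, -0.139, -0.003], [-0.139, -0.99, -0.0], [-0.003, 0.0, -1.0]]
contact_force: [-1.3, -0.4, 0.4]
grip_width: 0.702
257.1317382638544 195.65999000348145 [443.23910196 218.44448391 388.9555596 ]
  coupling_a [(252.9, 92.0, 0.94), (152.3, 76.2, 0.9), (351.4, 134.9, 0.89), (339.4, 65.3, 0.75)]
  connector_a [(260.2, 1.9, 0.53)]
  bin_c [(253.1, 114.0, 0.96)]
[ 29.7   7.6 115.8   0.   56.5 127.9]
```

View pics/zw2.png

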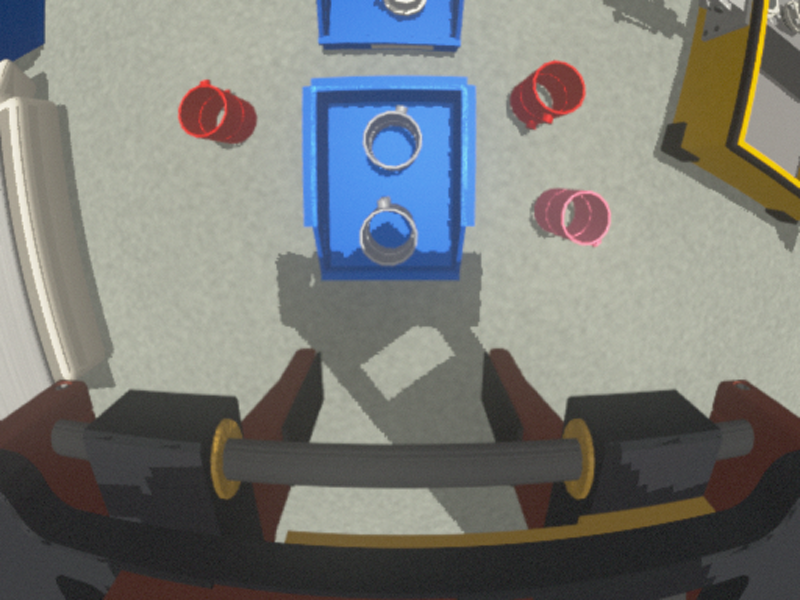

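The two grey couplings' top rings are centred at zoom (393,140) and (389,235). Their screws point up the picture, so jaws along the bin's y are clear of them.

```bash
python3 - <<'E'
from h import *
import pickle
w=pickle.load(open('pics/w2.png.pkl','rb'))
C=lambda u,v:((u+.5)/1.5625-.5,(v+.5)/1.5625-.5)
for n,uv,z in [('far',(393.5,140),76),('near',(388.5,235),76),('binFL',(310,82),60),('binFR',(468,82),60),('nearL',(359,235),76),('nearR',(418,235),76),('red',(575,215),72),('innerFL',(329,103),4),('innerFR',(461,103),4)]: print(n,atz(w,C(*uv),z,True).round(1))
print(C(319,480))
E
```

```text
far [471.3 220.2  76. ]
near [408.2 232.6  76. ]
binFL [524.7 272.6  60. ]
binFR [508.2 162.6  60. ]
nearL [411.1 252.4  76. ]
nearR [405.4 212.8  76. ]
red [406.   99.3  72. ]
innerFL [517.4 268.6   4. ]
innerFR [501.9 161.5   4. ]
(203.98, 307.02)
```

```bash

python3 -m handwheel '[[0.037,0.002,-0.03,0,0,-2],[0.037,0.002,-0.07,0,0,-2],[0.037,0.002,-0.11,0,0,-2],[0.037,0.002,-0.15,0,0,-2],[0.037,0.002,-0.182,0,0,-2],[0.037,0.002,-0.182,0,0,-2],[0.037,0.002,-0.182,0,0,-2]]' -0.27
python3 vw.py w3.png
```

```text
time_s: 5.92
position: [409.9, 227.5, 57.2]
tcp_rot: [[0.984, -0.179, -0.003], [-0.179, -0.984, -0.001], [-0.002, 0.002, -1.0]]
contact_force: [1.1, -0.5, 0.7]
grip_width: 0.635
257.1317382638544 195.65999000348145 [481.51457473 213.12459874 208.31143948]
```

View pics/zw3.png

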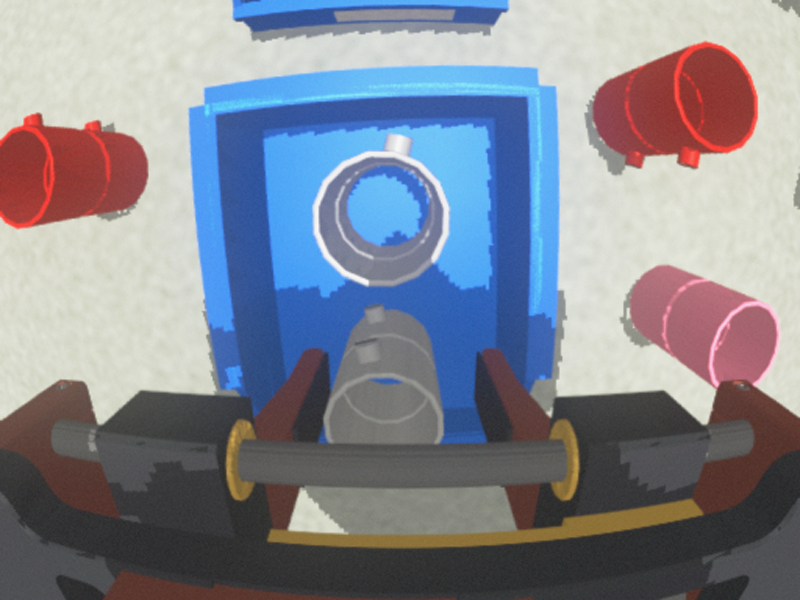

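The coupling stands between the open fingers, rim at zoom (385,410), so I close.

```bash

python3 -m handwheel '[[0,0.003,-0.001,0,0,0],[0,0.003,-0.001,0,0,0],[0,0.003,-0.001,0,0,0],[0,0.003,-0.001,0,0,0]]' 1 25
python3 -m handwheel '[[0,0,0.03,0,0,0],[0,0,0.07,0,0,0],[0,0,0.11,0,0,0],[0,0,0.14,0,0,0],[0,0,0.14,0,0,0]]'
python3 vw.py w4.png
```

```text
time_s: 6.3
position: [412.7, 232.2, 59.7]
tcp_rot: [[0.984, -0.179, 0.004], [-0.179, -0.984, 0.002], [0.004, -0.003, -1.0]]
contact_force: [0.6, -0.9, 10.1]
grip_width: 0.45
time_s: 6.72
position: [415.8, 234.0, 206.3]
tcp_rot: [[0.984, -0.178, 0.015], [-0.178, -0.984, 0.008], [0.013, -0.01, -1.0]]
contact_force: [1.5, 0.3, -0.9]
grip_width: 0.453
257.1317382638544 195.65999000348145 [484.71837293 218.33843465 358.51644013]
```

View pics/zw4.png

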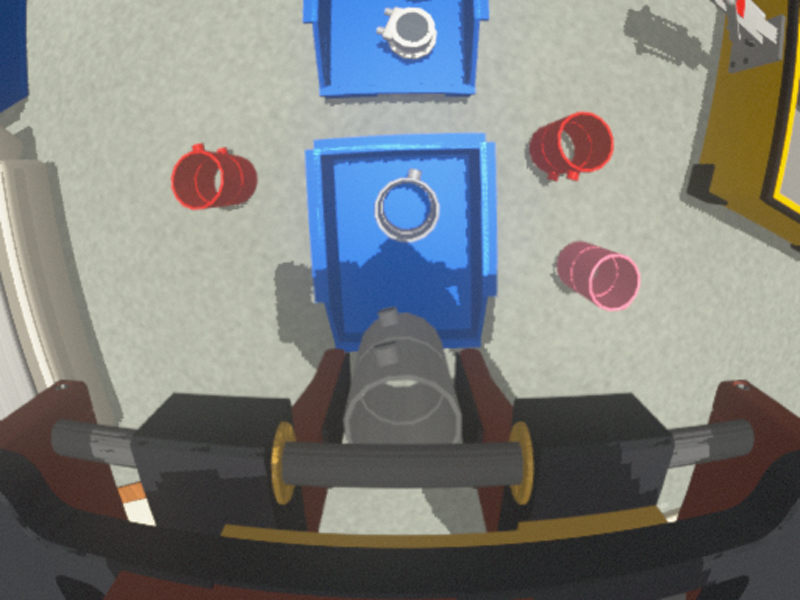

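```bash

python3 -m handwheel '[[0.048,-0.395,0.0,0,0,75],[0.048,-0.395,0.0,0,0,75],[0.048,-0.395,0.0,0,0,75],[0.048,-0.395,0.0,0,0,75],[0.048,-0.395,0.0,0,0,75],[0.048,-0.395,0.0,0,0,75],[0.048,-0.395,0.0,0,0,75],[0.048,-0.395,0.0,0,0,75],[0.048,-0.395,0.0,0,0,75],[0.048,-0.395,0.0,0,0,75],[0.048,-0.395,0.0,0,0,75],[0.048,-0.395,0.0,0,0,75],[0.048,-0.395,0.0,0,0,75]]'
python3 vw.py w5.png; python3 -c "
from h import *
o=manip.get_obs();print(np.round(o['position'],1),np.round(o['qpos'],1),np.round(o['tcp_rot'],3))"
```

```text
time_s: 7.85
position: [461.8, -163.7, 202.3]
tcp_rot: [[0.426, 0.905, -0.005], [0.905, -0.426, 0.013], [0.01, -0.01, -1.0]]
contact_force: [-0.6, 0.3, -1.7]
grip_width: 0.453
257.1317382638544 195.65999000348145 [ 493.43742712 -102.0241838   354.27083102]
[ 461.5 -162.1  202.2] [-21.1  15.6 111.4   0.8  53.5   3.8] [[ 0.429  0.903 -0.005]
 [ 0.903 -0.429  0.014]
 [ 0.01  -0.011 -1.   ]]
```

View pics/zw5.png

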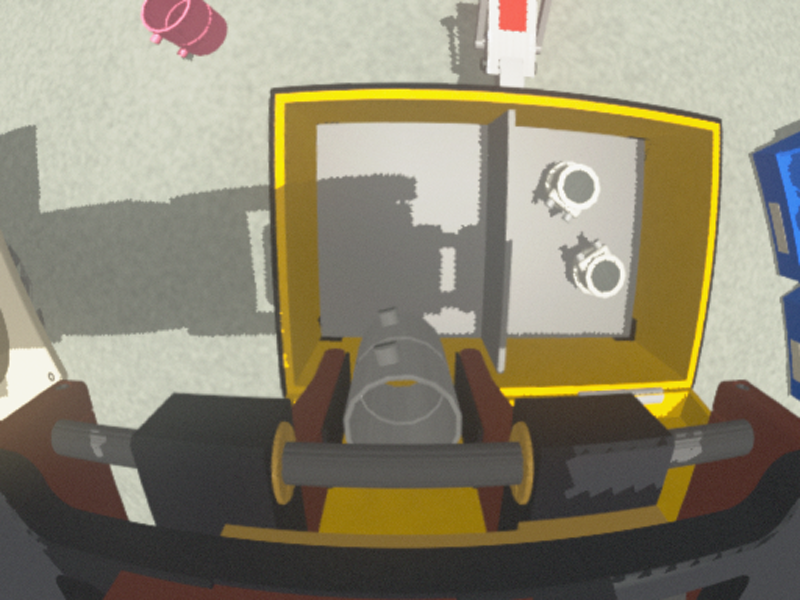

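```bash

python3 -m handwheel '[[0.002,0.002,-0.04,-0.8,-0.3,0],[0.002,0.002,-0.08,-0.8,-0.3,0],[0.002,0.002,-0.115,-0.8,-0.3,0],[0.002,0.002,-0.126,-0.8,-0.3,0],[0.002,0.002,-0.126,-0.8,-0.3,0],[0.002,0.002,-0.126,-0.8,-0.3,0]]'
python3 vw.py w6.png; python3 -c "
from h import *
o=manip.get_obs();print(np.round(o['position'],1),np.round(o['contact_force'],1),np.round(o['tcp_rot'],3))"
```

```text
time_s: 8.4
position: [462.8, -158.9, 75.8]
tcp_rot: [[0.43, 0.903, -0.002], [0.903, -0.43, 0.001], [-0.0, -0.002, -1.0]]
contact_force: [-0.2, 0.2, -1.2]
grip_width: 0.451
257.1317382638544 195.65999000348145 [494.35582232 -95.48333284 227.06481279]
[ 463.7 -159.4   76.6] [ 0.1  0.1 -1.3] [[ 0.43   0.903  0.   ]
 [ 0.903 -0.43   0.   ]
 [ 0.    -0.    -1.   ]]
```

View pics/zw6.png

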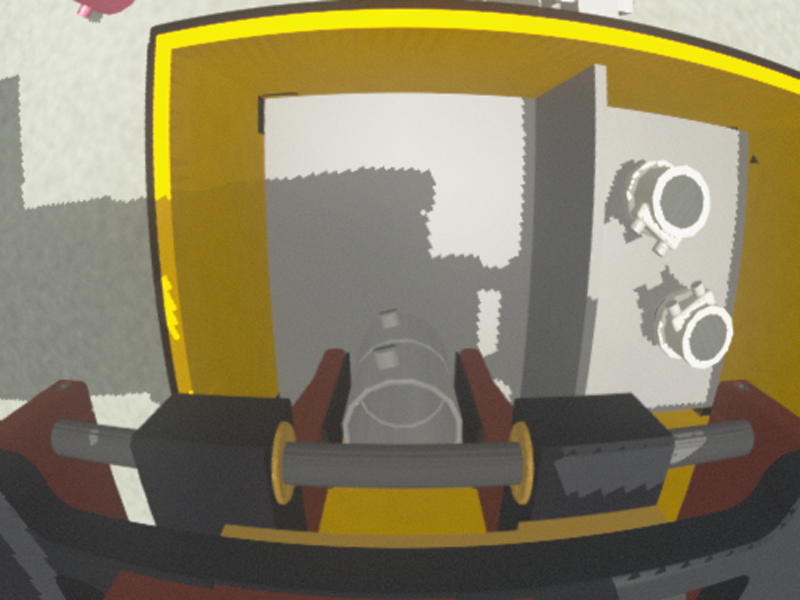

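```bash

python3 -m handwheel '[[0,0,-0.002,0,0,0],[0,0,-0.004,0,0,0],[0,0,-0.005,0,0,0]]'
```

```text
time_s: 8.7
position: [464.3, -159.4, 72.3]
tcp_rot: [[0.43, 0.903, 0.002], [0.903, -0.43, -0.0], [0.0, 0.002, -1.0]]
contact_force: [0.3, 0.2, -1.6]
grip_width: 0.454
```

```bash

python3 -m handwheel '[[0,0,-0.002,0,0,0],[0,0,-0.004,0,0,0],[0,0,-0.004,0,0,0]]'
```

```text
time_s: 8.95
position: [464.7, -159.4, 70.2]
tcp_rot: [[0.43, 0.903, 0.003], [0.903, -0.43, -0.001], [0.001, 0.003, -1.0]]
contact_force: [-5.6, 4.1, 23.1]
grip_width: 0.451
```

```bash

python3 -m handwheel '[[0,0,0.002,0,0,0],[0,0,0.002,0,0,0],[0,0,0.002,0,0,0],[0,0,0.002,0,0,0]]' -0.35
python3 -m handwheel '[[0,0,0.04,0,0,0],[0,0,0.08,0,0,0],[0,0,0.12,0,0,0],[0,0,0.13,0,0,0]]'
python3 vw.py w7.png; python3 -c "
from h import *
o=manip.get_obs();print(np.round(o['position'],1),np.round(o['contact_force'],1),np.round(o['tcp_rot'],3))"
```

```text
time_s: 9.28
position: [464.7, -159.5, 72.2]
tcp_rot: [[0.43, 0.903, 0.003], [0.903, -0.43, -0.001], [0.001, 0.003, -1.0]]
contact_force: [-0.5, 0.3, 0.0]
grip_width: 0.665
time_s: 9.62
position: [467.4, -160.5, 207.2]
tcp_rot: [[0.43, 0.903, 0.01], [0.903, -0.43, -0.003], [0.001, 0.01, -1.0]]
contact_force: [2.4, -0.9, -0.5]
grip_width: 0.678
257.1317382638544 195.65999000348145 [497.11016081 -96.48290306 358.53869108]
[ 467.4 -160.5  206.9] [ 0.8 -0.3  1.6] [[ 0.43   0.903  0.011]
 [ 0.903 -0.43  -0.003]
 [ 0.001  0.011 -1.   ]]
```

View pics/zw7.png

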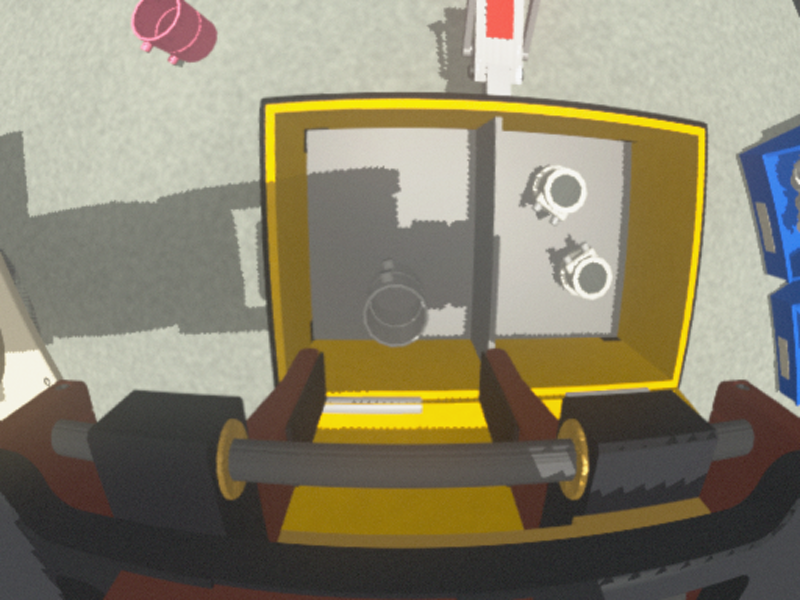

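```bash

python3 -m handwheel '[[0.004,0.1,0.0,0,0,-76],[0.004,0.381,-0.01,0,0,-76],[0.004,0.381,-0.01,0,0,-76],[0.004,0.381,-0.01,0,0,-76],[0.004,0.381,-0.02,0,0,-76],[0.004,0.381,-0.03,0,0,-76],[0.004,0.381,-0.05,0,0,-76],[0.004,0.381,-0.05,0,0,-76],[0.004,0.381,-0.05,0,0,-76],[0.004,0.381,-0.05,0,0,-76],[0.004,0.381,-0.05,0,0,-76],[0.004,0.381,-0.05,0,0,-76],[0.004,0.381,-0.05,0,0,-76]]' -0.27
python3 vw.py w8.png; python3 -c "
from h import *
o=manip.get_obs();print(np.round(o['position'],1),np.round(o['contact_force'],1),np.round(o['tcp_rot'],3))"
```

```text
time_s: 10.75
position: [470.1, 221.4, 154.6]
tcp_rot: [[0.98, -0.201, -0.004], [-0.201, -0.98, -0.012], [-0.001, 0.013, -1.0]]
contact_force: [-0.0, -1.2, -0.3]
grip_width: 0.635
257.1317382638544 195.65999000348145 [541.58037345 207.14542558 305.76132969]
[470.3 220.6 155. ] [-0.2 -0.5 -0.8] [[ 0.981 -0.196 -0.003]
 [-0.196 -0.981 -0.012]
 [-0.001  0.013 -1.   ]]
```

View pics/zw8.png

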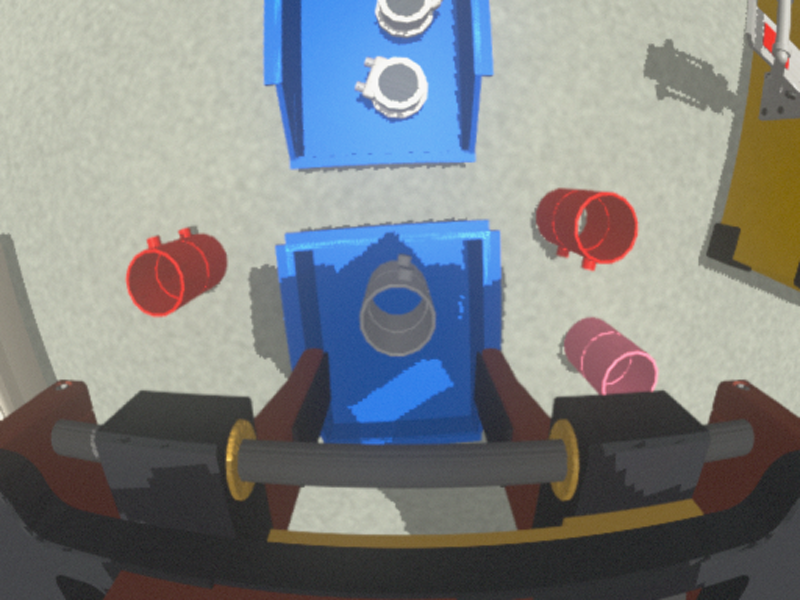

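```bash
python3 - <<'E'
from h import *
import pickle
w=pickle.load(open('pics/w8.png.pkl','rb'))
C=lambda u,v:((u+.5)/1.5625-.5,(v+.5)/1.5625-.5)
for uv in [(398,316),(361,316),(436,316)]: print(atz(w,C(*uv),76,True).round(1))
E
```

```text
[474.3 220.1  76. ]
[478.2 238.8  76. ]
[470.3 200.9  76. ]
```

```bash

python3 -m handwheel '[[0.003,0,-0.035,0.7,-0.2,0],[0.003,0,-0.07,0.7,-0.2,0],[0.003,0,-0.098,0.7,-0.2,0],[0.003,0,-0.098,0.7,-0.2,0],[0.003,0,-0.098,0.7,-0.2,0]]' -0.27
python3 -m handwheel '[[0,0,0,0,0,0],[0,0,0,0,0,0],[0,0,0,0,0,0],[0,0,0,0,0,0]]' 1 25
python3 -m handwheel '[[0,0,0.03,0,0,0],[0,0,0.07,0,0,0],[0,0,0.11,0,0,0],[0,0,0.14,0,0,0],[0,0,0.14,0,0,0]]'
python3 vw.py w9.png; python3 -c "
from h import *
o=manip.get_obs();print(np.round(o['position'],1),np.round(o['contact_force'],1),np.round(o['tcp_rot'],3))"
```

```text
time_s: 11.22
position: [472.1, 219.2, 55.8]
tcp_rot: [[0.981, -0.195, -0.004], [-0.195, -0.981, -0.002], [-0.003, 0.003, -1.0]]
contact_force: [-0.2, 0.2, 0.5]
grip_width: 0.632
time_s: 11.55
position: [473.3, 219.7, 57.4]
tcp_rot: [[0.981, -0.194, -0.001], [-0.194, -0.981, -0.001], [-0.001, 0.001, -1.0]]
contact_force: [0.3, -0.2, 5.1]
grip_width: 0.448
time_s: 11.97
position: [476.7, 221.2, 204.3]
tcp_rot: [[0.981, -0.194, 0.01], [-0.194, -0.981, 0.004], [0.009, -0.006, -1.0]]
contact_force: [1.3, 0.7, -0.5]
grip_width: 0.457
257.1317382638544 195.65999000348145 [546.16571214 204.96903175 356.19292037]
[475.3 220.6 201.4] [ 0.2 -0.1 -0.6] [[ 0.981 -0.194  0.007]
 [-0.194 -0.981  0.003]
 [ 0.006 -0.004 -1.   ]]
```

View pics/zw9.png

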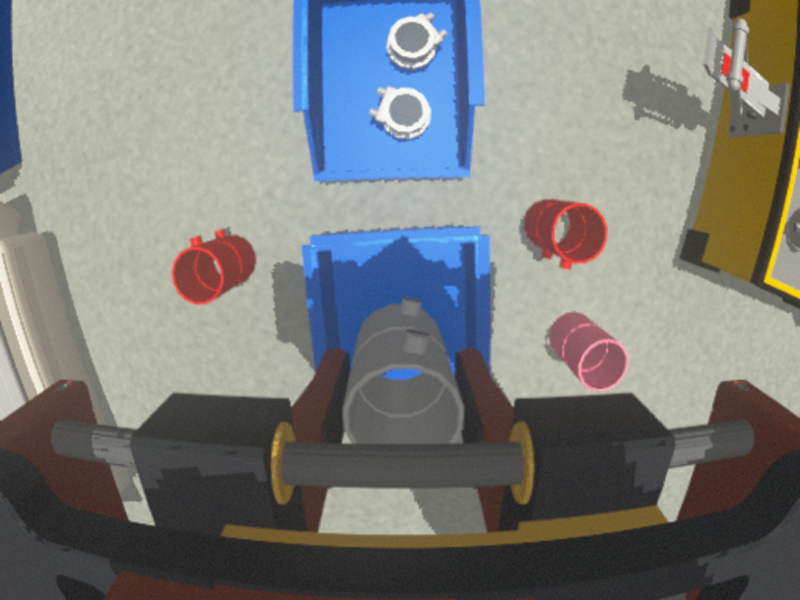

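```bash

python3 -m handwheel '[[0.016,-0.324,0.005,0,0,76],[0.016,-0.324,0.005,0,0,76],[0.016,-0.324,0.005,0,0,76],[0.016,-0.324,0.005,0,0,76],[0.016,-0.324,0.005,0,0,76],[0.016,-0.324,0.005,0,0,76],[0.016,-0.324,0.005,0,0,76],[0.016,-0.324,0.005,0,0,76],[0.016,-0.324,0.005,0,0,76],[0.016,-0.324,0.005,0,0,76],[0.016,-0.324,0.005,0,0,76],[0.016,-0.324,0.005,0,0,76],[0.016,-0.324,0.005,0,0,76]]'
python3 vw.py w10.png; python3 -c "
from h import *
o=manip.get_obs();print(np.round(o['position'],1),np.round(o['contact_force'],1),np.round(o['tcp_rot'],3))"
```

```text
time_s: 13.1
position: [490.2, -103.5, 205.0]
tcp_rot: [[0.424, 0.906, -0.004], [0.906, -0.424, 0.008], [0.005, -0.006, -1.0]]
contact_force: [0.2, -0.4, -0.4]
grip_width: 0.457
257.1317382638544 195.65999000348145 [521.42163546 -40.93429124 356.59057115]
[ 490.3 -103.3  205.1] [ 1.1  0.2 -0.9] [[ 0.427  0.904 -0.003]
 [ 0.904 -0.427  0.008]
 [ 0.005 -0.006 -1.   ]]
```

View pics/zw10.png

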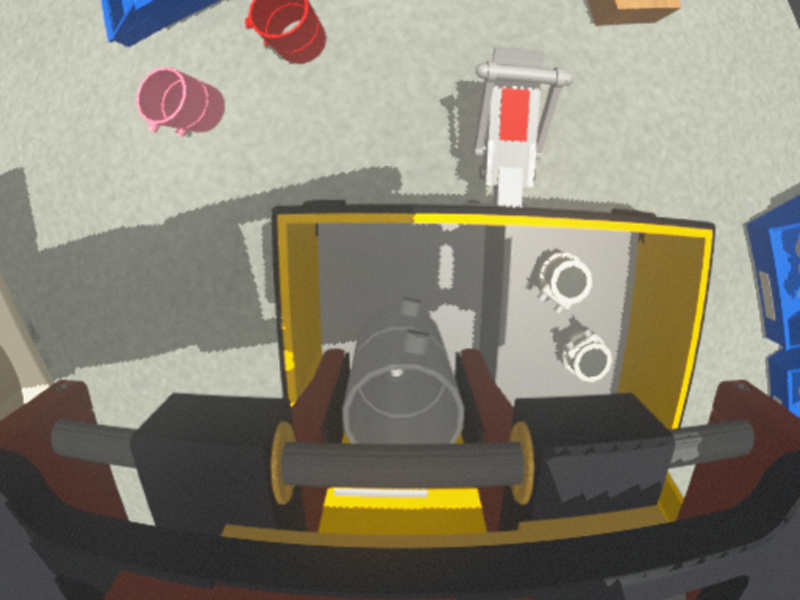

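```bash

python3 -m handwheel '[[0.001,0.002,-0.04,-0.4,-0.2,0],[0.001,0.002,-0.08,-0.4,-0.2,0],[0.001,0.002,-0.115,-0.4,-0.2,0],[0.001,0.002,-0.13,-0.4,-0.2,0],[0.001,0.002,-0.131,-0.4,-0.2,0],[0.001,0.002,-0.133,-0.4,-0.2,0],[0.001,0.002,-0.133,-0.4,-0.2,0]]'
```

```text
time_s: 13.73
position: [491.6, -101.2, 72.1]
tcp_rot: [[0.428, 0.904, 0.001], [0.904, -0.428, 0.0], [0.001, 0.0, -1.0]]
contact_force: [-0.5, -0.3, -0.6]
grip_width: 0.451
```

```bash

python3 -m handwheel '[[0,0,-0.001,0,0,0],[0,0,-0.002,0,0,0],[0,0,-0.002,0,0,0]]'
```

```text
time_s: 13.98
position: [492.2, -101.3, 70.9]
tcp_rot: [[0.428, 0.904, 0.002], [0.904, -0.428, 0.0], [0.001, 0.002, -1.0]]
contact_force: [0.5, 0.6, -1.4]
grip_width: 0.452
```

```bash

python3 -m handwheel '[[0,0,-0.002,0,0,0],[0,0,-0.003,0,0,0],[0,0,-0.003,0,0,0]]'
```

```text
time_s: 14.23
position: [492.8, -101.4, 68.8]
tcp_rot: [[0.428, 0.904, 0.004], [0.904, -0.428, -0.0], [0.001, 0.003, -1.0]]
contact_force: [-0.9, 0.8, 7.8]
grip_width: 0.451
```

```bash

python3 -m handwheel '[[0,0,0.0,0,0,0],[0,0,0.0,0,0,0],[0,0,0.0,0,0,0],[0,0,0.0,0,0,0]]' -0.35
python3 -m handwheel '[[0,0,0.04,0,0,0],[0,0,0.08,0,0,0],[0,0,0.12,0,0,0],[0,0,0.16,0,0,0],[0,0,0.16,0,0,0]]'
python3 vw.py w11.png lever_pivot lever_tip loop_bar lid_edge; python3 -c "
from h import *
o=manip.get_obs();print(np.round(o['position'],1),np.round(o['qpos'],1),np.round(o['tcp_rot'],3))
for n in ['scene','top']:
    p=snap(n,n+'2.png')
    for k in ['lid_edge','lid_hinge','lever_pivot','lever_tip','loop_bar','keeper_seat']:
        r=nets.landmark_of(p,k); print(' ',k,[(round(q['location'][0]*512,1),round(q['location'][1]*384,1),round(q['score'],2)) for q in r[:3]])
i=cv2.imread('pics/scene2.png')[80:260,120:330]; cv2.imwrite('pics/s2c.png',cv2.resize(i,None,fx=3.3,fy=3.3,interpolation=cv2.INTER_CUBIC))
"
```

```text
time_s: 14.57
position: [492.8, -101.4, 68.8]
tcp_rot: [[0.428, 0.904, 0.004], [0.904, -0.428, -0.0], [0.001, 0.003, -1.0]]
contact_force: [0.3, 1.7, 0.2]
grip_width: 0.671
time_s: 14.98
position: [496.9, -102.4, 236.0]
tcp_rot: [[0.428, 0.903, 0.016], [0.904, -0.428, -0.003], [0.004, 0.015, -1.0]]
contact_force: [1.3, -0.2, 0.2]
grip_width: 0.678
257.1317382638544 195.65999000348145 [525.6047178  -38.35694121 387.5272983 ]
  lever_pivot [(307.8, 114.9, 0.81)]
  lever_tip [(311.9, 53.3, 0.89)]
  loop_bar [(320.3, 58.0, 0.56), (294.8, 194.6, 0.25)]
  lid_edge []
[ 491.6 -101.2  227.2] [-13.   14.4 109.1   0.   56.5  12.3] [[ 0.428  0.904  0.001]
 [ 0.904 -0.428  0.001]
 [ 0.001  0.    -1.   ]]
  lid_edge [(150.5, 149.0, 0.76), (256.3, 197.3, 0.72)]
  lid_hinge [(188.9, 188.3, 0.66)]
  lever_pivot [(254.6, 198.9, 0.85)]
  lever_tip [(285.6, 192.2, 0.82)]
  loop_bar [(280.1, 186.9, 0.65)]
  keeper_seat [(156.2, 142.6, 0.65)]
  lid_edge [(350.2, 222.1, 0.91), (307.1, 187.2, 0.36)]
  lid_hinge [(321.3, 219.6, 0.7)]
  lever_pivot [(258.4, 188.2, 0.9), (181.4, 168.4, 0.49)]
  lever_tip [(237.0, 178.6, 0.73), (181.5, 165.5, 0.6)]
  loop_bar [(243.7, 175.1, 0.56)]
  keeper_seat [(349.7, 219.0, 0.75)]
```

View pics/zw11.png

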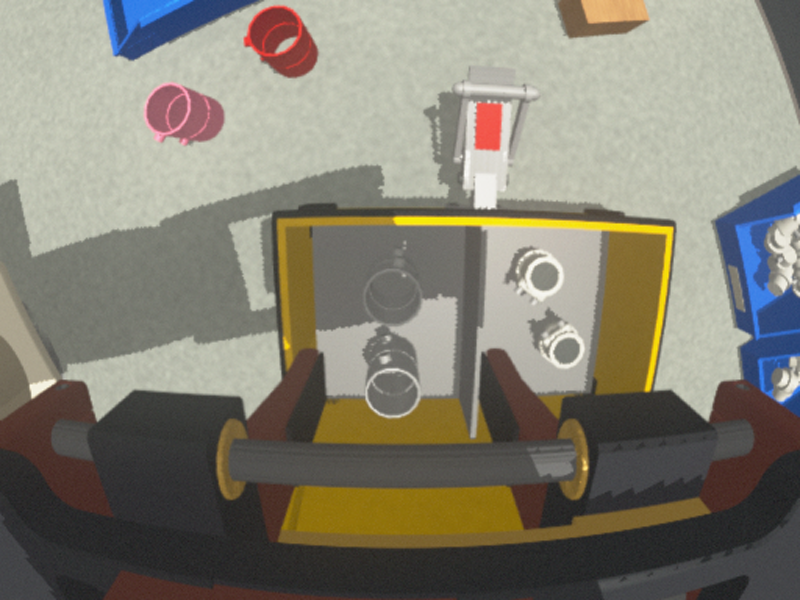

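View pics/s2c.png

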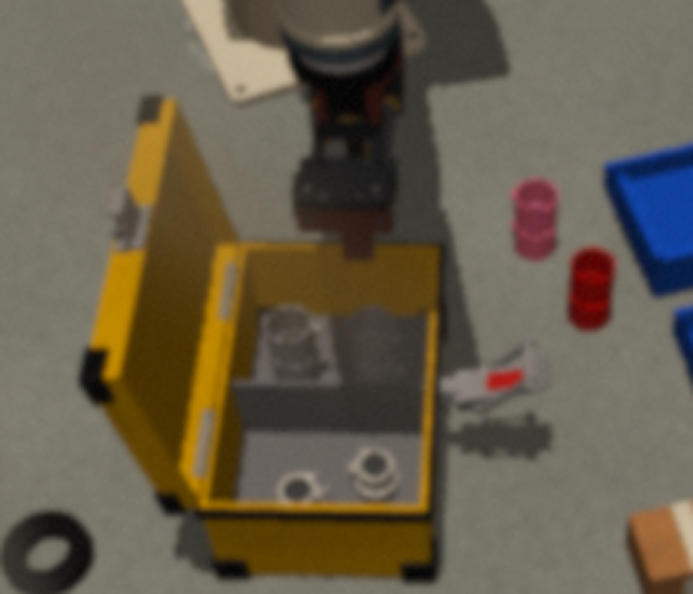

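Both couplings stand upright in the -y compartment at zoom (392,295) and (392,392), and the lid leans back. Next I go over and behind the lid with closed fingers.

```bash

python3 -m handwheel '[[0,0,0.045,0,0,0],[-0.01,-0.02,0.095,0,0,0],[-0.12,-0.19,0.095,0,0,0],[-0.12,-0.19,0.095,0,0,0],[-0.12,-0.19,0.095,0,0,0],[-0.12,-0.19,0.095,0,0,0],[-0.12,-0.19,0.095,0,0,0],[-0.12,-0.19,0.095,0,0,0],[-0.12,-0.19,0.06,0,0,0],[-0.12,-0.19,0.025,0,0,0],[-0.12,-0.19,0.02,0,0,0],[-0.12,-0.19,0.02,0,0,0]]' 1 10
python3 vw.py w12.png ; python3 -c "
from h import *
o=manip.get_obs();print(np.round(o['position'],1),np.round(o['contact_force'],1),np.round(o['tcp_rot'],3))
p=snap('scene','scene3.png')
i=cv2.imread('pics/scene3.png')[60:260,100:310]; cv2.imwrite('pics/s3c.png',cv2.resize(i,None,fx=3,fy=3,interpolation=cv2.INTER_CUBIC))
"
```

```text
time_s: 16.93
position: [371.8, -290.3, 247.3]
tcp_rot: [[0.428, 0.904, 0.0], [0.904, -0.428, 0.003], [0.003, -0.001, -1.0]]
contact_force: [-0.3, 0.4, 0.3]
grip_width: 0.005
257.1317382638544 195.65999000348145 [ 402.87763433 -227.14678052  398.72718423]
[ 372.9 -291.1  249. ] [-0.4 -1.  -0.9] [[ 0.428  0.904  0.003]
 [ 0.904 -0.428  0.001]
 [ 0.002  0.002 -1.   ]]
```

View pics/zw12.png

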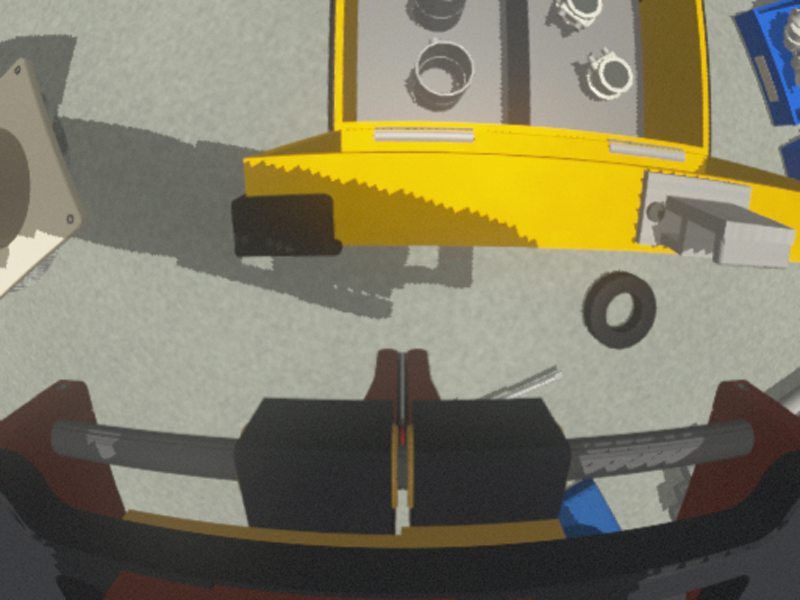

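View pics/s3c.png

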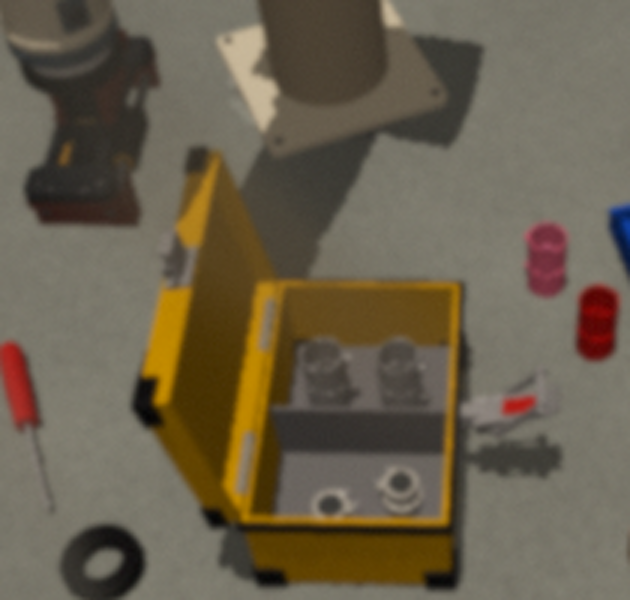

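```bash
python3 - <<'E'
from h import *
import pickle
w=pickle.load(open('pics/w12.png.pkl','rb'))
C=lambda u,v:((u+.5)/1.5625-.5,(v+.5)/1.5625-.5)
th=np.radians(-115.2);c,s=np.cos(th),np.sin(th)
def w2c(X): d=X-np.array([534.4,-157,0]); return np.array([c*d[0]+s*d[1],-s*d[0]+c*d[1],d[2]]).round(1)
for z in (265,270,275): print(z,w2c(atz(w,C(440,245),z,True)))
for a in (1.65,1.7,1.75,1.8,1.85): print(a,85-170*np.cos(a)+25*np.sin(a),110+170*np.sin(a)+25*np.cos(a))
print(w2c(np.array([372.9,-291.1,249])))
P=np.array([534.4,-157])
for a in (1.6,1.4,1.2,1.0,.85,.7,.6):
    r=140
    x=85-r*np.cos(a)+25*np.sin(a);z=110+r*np.sin(a)+25*np.cos(a); print(a,round(x),round(z))
E
```

```text
265 [137.3 -78.3 265. ]
270 [136.6 -78.7 270. ]
275 [136.  -79.1 275. ]
1.65 123.37217680849272 277.48903261699786
1.7 131.6951842915509 275.3619054195315
1.75 139.90147813226207 272.82145957733195
1.8 147.9705468697797 269.874044881966
1.85 155.8822220345497 266.52702833518816
[190.1 -89.  249. ]
1.6 114 249
1.4 86 252
1.2 58 250
1.0 30 241
0.85 11 232
0.7 -6 219
0.6 -16 210
```

The closed fingers are behind the lid at case x≈190, with the lid's outer edge at about 136 (lid angle ≈1.73). Now I push it forward along its arc.

```bash

python3 -m handwheel '[[0.015,0.032,0.006,0,0,0],[0.023,0.050,0.010,0,0,0],[0.030,0.063,0.012,0,0,0],[0.036,0.076,0.013,0,0,0],[0.042,0.089,0.014,0,0,0],[0.048,0.101,0.013,0,0,0],[0.054,0.114,0.011,0,0,0],[0.060,0.127,0.007,0,0,0],[0.065,0.138,0.002,0,0,0],[0.069,0.147,-0.003,0,0,0]]'
python3 vw.py w13.png
```

```text
time_s: 17.87
position: [444.9, -144.1, 249.4]
tcp_rot: [[0.427, 0.904, 0.009], [0.904, -0.427, -0.003], [0.002, 0.01, -1.0]]
contact_force: [1.1, -1.7, 0.9]
grip_width: 0.004
257.1317382638544 195.65999000348145 [474.42882064 -80.11219706 400.74424081]
```

View pics/zw13.png

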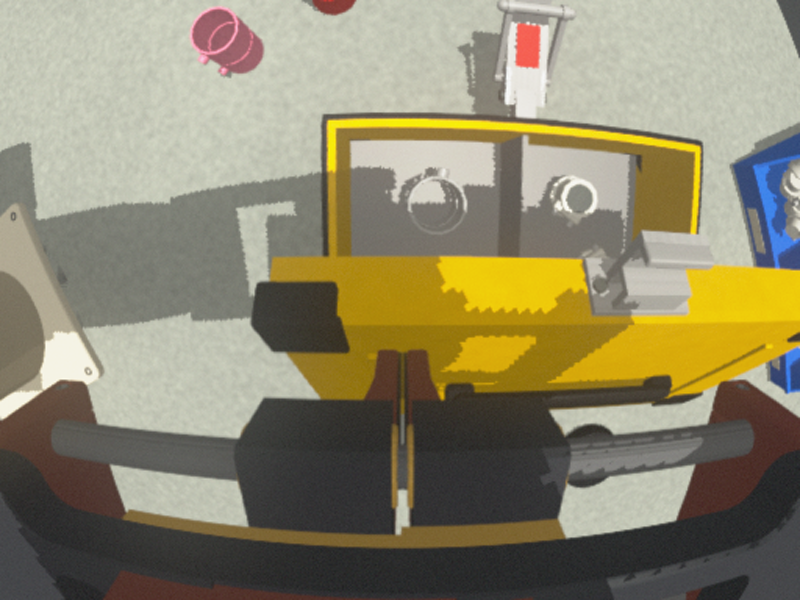

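The lid follows the fingers and is at about 0.9 rad. I push on down.

```bash

python3 -m handwheel '[[0.005,0.011,-0.009,0,0,0],[0.010,0.020,-0.019,0,0,0],[0.014,0.029,-0.028,0,0,0],[0.018,0.038,-0.039,0,0,0],[0.022,0.045,-0.051,0,0,0],[0.024,0.052,-0.063,0,0,0],[0.024,0.052,-0.063,0,0,0]]'
python3 vw.py w14.png
```

```text
time_s: 18.5
position: [467.2, -89.5, 182.4]
tcp_rot: [[0.426, 0.905, 0.003], [0.905, -0.426, 0.0], [0.001, 0.003, -1.0]]
contact_force: [-0.7, -0.0, 0.3]
grip_width: 0.009
257.1317382638544 195.65999000348145 [497.64404869 -25.84392073 333.80733436]
```

View pics/zw14.png

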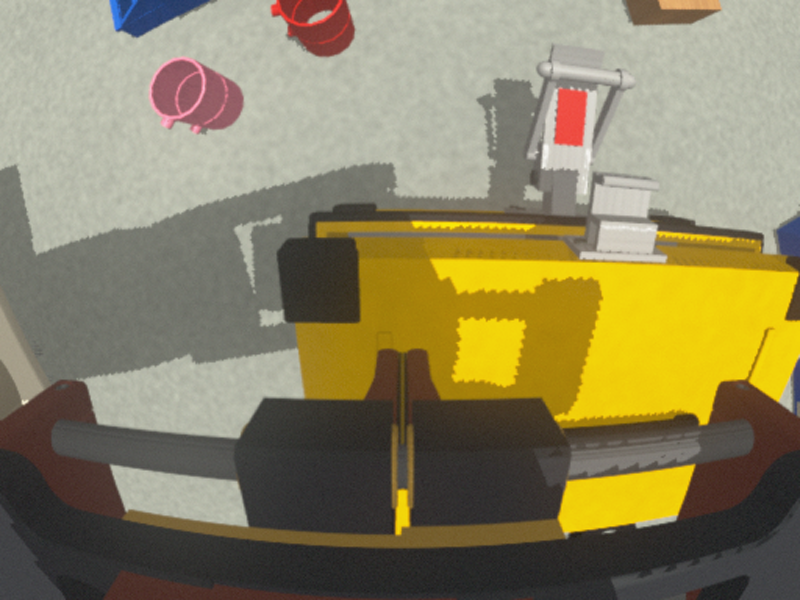

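```bash

python3 -m handwheel '[[0,0,0.04,0,0,0],[0,0,0.08,0,0,0],[0.11,0.023,0.09,0,0,0],[0.11,0.023,0.09,0,0,0],[0.11,0.023,0.09,0,0,0],[0.11,0.023,0.09,0,0,0],[0.11,0.023,0.09,0,0,0],[0.11,0.023,0.09,0,0,0],[0.11,0.023,0.09,0,0,0],[0.11,0.023,0.09,0,0,0],[0.11,0.023,0.09,0,0,0],[0.11,0.023,0.09,0,0,0],[0.11,0.023,0.09,0,0,0],[0.11,0.023,0.09,0,0,0]]' -0.6
python3 vw.py w15.png lever_pivot lever_tip loop_bar keeper_seat lid_edge;  python3 -c "
from h import *
o=manip.get_obs();print(np.round(o['position'],1),np.round(o['contact_force'],1),np.round(o['tcp_rot'],3))
p=snap('scene','scene4.png')
i=cv2.imread('pics/scene4.png')[120:260,140:300]; cv2.imwrite('pics/s4c.png',cv2.resize(i,None,fx=4,fy=4,interpolation=cv2.INTER_CUBIC))
"
```

```text
time_s: 19.72
position: [577.3, -67.1, 273.5]
tcp_rot: [[0.426, 0.905, 0.004], [0.905, -0.426, -0.0], [0.001, 0.004, -1.0]]
contact_force: [-0.3, 0.3, 0.1]
grip_width: 0.8
257.1317382638544 195.65999000348145 [607.62664514  -3.45058948 424.9056985 ]
  lever_pivot [(255.7, 173.6, 0.63), (257.5, 229.3, 0.61)]
  lever_tip [(255.1, 115.1, 0.75)]
  loop_bar [(254.3, 125.0, 0.75)]
  keeper_seat [(254.0, 178.0, 0.88), (255.9, 113.8, 0.57)]
  lid_edge [(254.5, 201.4, 0.69)]
[577.5 -67.  273.4] [-0.3  0.5 -0.1] [[ 0.426  0.905  0.004]
 [ 0.905 -0.426 -0.   ]
 [ 0.001  0.004 -1.   ]]
```

View pics/zw15.png

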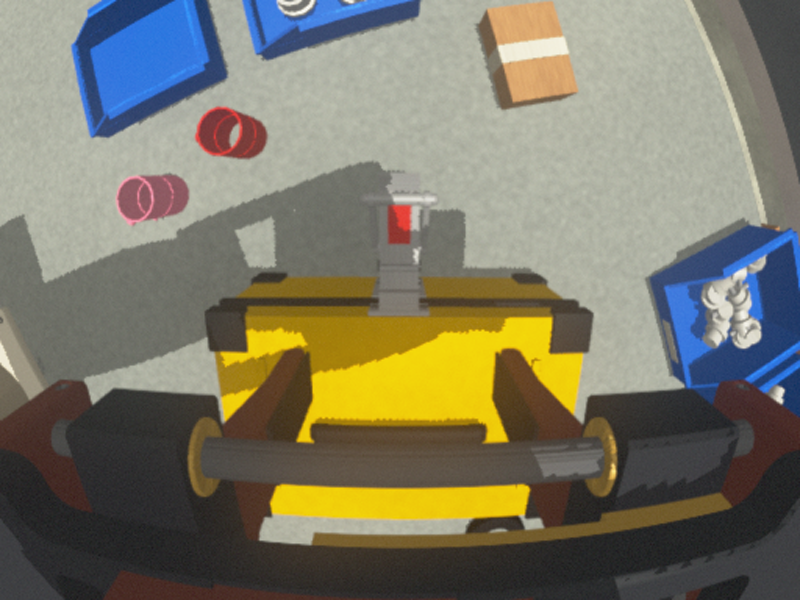

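View pics/s4c.png

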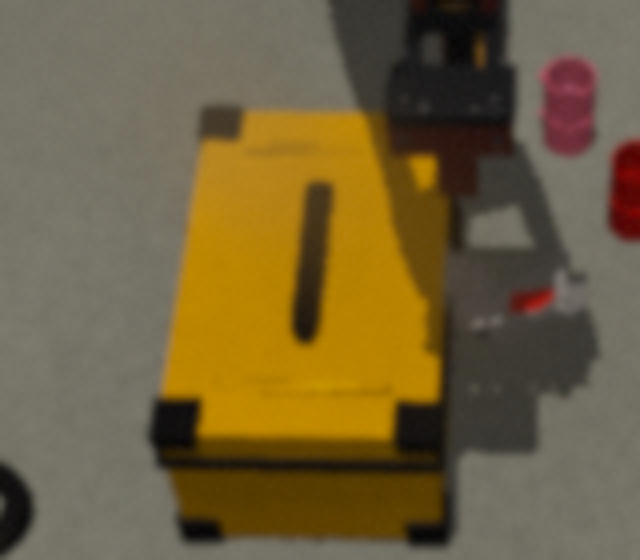

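The lid looks shut. The bar is at zoom (400,199) and the keeper at about (400,290). I'll take crops for precise positions.

```bash
python3 - <<'E'
import cv2,numpy as np
a=cv2.imread('pics/w15.png')[100:215,190:320]
cv2.imwrite('pics/w15c.png',cv2.resize(a,None,fx=5,fy=5,interpolation=cv2.INTER_CUBIC))
b=cv2.imread('pics/w11.png')[30:140,270:370]; c=cv2.imread('pics/w10.png')[20:140,280:390]
b=cv2.resize(b,None,fx=3.5,fy=3.5,interpolation=cv2.INTER_CUBIC); c=cv2.resize(c,None,fx=3.5,fy=3.5,interpolation=cv2.INTER_CUBIC)
H=max(b.shape[0],c.shape[0]); o=np.zeros((H,b.shape[1]+c.shape[1],3),np.uint8); o[:b.shape[0],:b.shape[1]]=b; o[:c.shape[0],b.shape[1]:]=c
cv2.imwrite('pics/bc.png',o); print(b.shape)
E
```

```text
(385, 350, 3)
```

View pics/w15c.png

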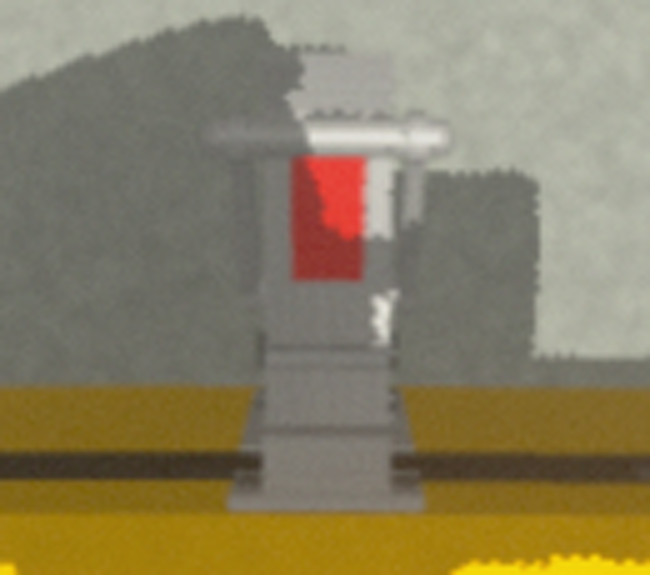

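View pics/bc.png

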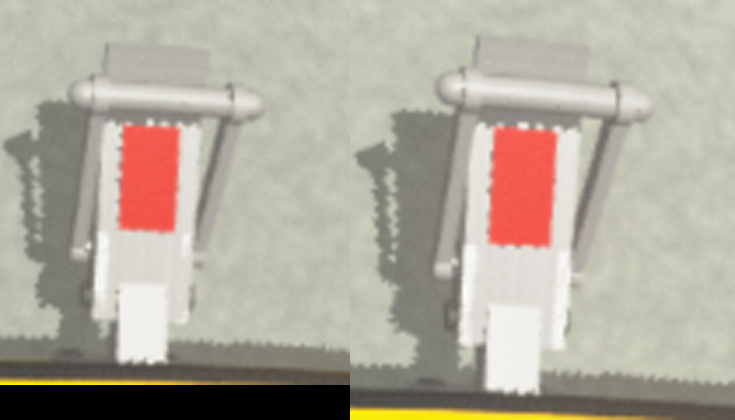

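```bash
python3 - <<'E'
from h import *
import pickle
W={k:pickle.load(open(f'pics/{k}.png.pkl','rb')) for k in('w10','w11','w15')}
P0=np.array([534.4,-157,np.radians(-115.2)])
def w2c(X,P=P0):
    c,s=np.cos(P[2]),np.sin(P[2]); d=X-np.array([P[0],P[1],0]); return np.array([c*d[0]+s*d[1],-s*d[0]+c*d[1],d[2]]).round(1)
ob={'w10':(334.8,46.8),'w11':(317.1,57.6),'w15':(255.6,126.8)}
X,r=tri([ray(W[k],v,True) for k,v in ob.items()]); print('tri all',w2c(X),np.round(r,1))
X,r=tri([ray(W[k],ob[k],True) for k in('w10','w15')]); print(w2c(X),np.round(r,1))
C=lambda u,v:((u+.5)/5-.5+190,(v+.5)/5-.5+100)
for n,uv,z in [('lidedge',C(329,512),135),('lip outer top',C(329,350),128),('rim line',C(329,430),131)]: print(n,w2c(atz(W['w15'],uv,z,True)))
print('proj seat',proj(W['w15'],case2w(P0,(-107,0,125)),True))
# kinematic fit
def kin(L,Q):
    # x out = -case x. pivot (out 109,z 80)
    # lever at 0: hinge offset: 5 nearer case (out -5), 13 lower
    def rot(o,z,a): # at a, down->out : angle a from down toward out
        return (o*np.cos(a)-z*np.sin(a), o*np.sin(a)+z*np.cos(a))
    h=rot(-5,-13,L); ang=np.pi/2+L-Q
    b=(h[0]+57*np.cos(ang),h[1]+57*np.sin(ang))
    tip=rot(8,-66,L)
    return np.array([-109-b[0],0,80+b[1]]),np.array([-109-tip[0],0,80+tip[1]]),np.array([-109-h[0],0,80+h[1]])
for L,Q in [(1.5,2.5),(1.75,2.5),(2,2.5)]: print(L,Q,*[v.round(0) for v in kin(L,Q)])
def B(u,v): return ((u+.5)/3.5-.5+270,(v+.5)/3.5-.5+30)
def res(v):
    b,t,h=kin(v[0],v[1]); P=[v[2],v[3],v[4]]; r=[]
    for k,uv in ob.items(): r+=list(np.array(proj(W[k],case2w(P,b),True))-uv)
    # lid edge
    r+=[ (np.array(proj(W['w15'],case2w(P,(-85,0,135)),True))-C(329,512))[1] ]
    r+=[ (v[2]-534.4)/2,(v[3]+157)/2,np.degrees(v[4]+np.radians(115.2))/.5]
    # hinge rows of links (side) from w11 crop: (82,255),(198,262)
    r+=list((np.array(proj(W['w11'],case2w(P,h),True))-B(140,257))*.7)
    return r
q=least_squares(res,[1.75,2.5,534.4,-157,np.radians(-115.2)]); print(q.x[:4].round(2),np.degrees(q.x[4]).round(2),q.fun.round(1)); 
for v in kin(*q.x[:2]): print(v.round(1),case2w(q.x[2:],v).round(1))
print('seat',case2w(q.x[2:],(-107,0,125)).round(1))
E
```

```text
tri all [-160.1    0.2  118.9] [0.4 0.1 0.5]
[-160.1    0.2  118.7] [0.5 0.5]
lidedge [-84.6   0.3 135. ]
lip outer top [-116.8    0.4  128. ]
rim line [-100.8    0.4  131. ]
proj seat (np.float64(255.0594604918873), np.float64(178.4294386353121))
1.5 2.5 [-170.    0.  105.] [-175.    0.   83.] [-122.    0.   74.]
1.75 2.5 [-162.    0.  119.] [-173.    0.  100.] [-123.    0.   77.]
2 2.5 [-150.    0.  131.] [-166.    0.  115.] [-123.    0.   81.]
[   1.59    2.34  534.57 -157.93] -115.22 [ 0.2  0.5 -0.1  0.2  0.  -0.7  0.4  0.1 -0.5 -0.  -0.6 -1.1]
[-161.2    0.   116.6] [603.3 -12.1 116.6]
[-174.9    0.    89. ] [6.091e+02 3.000e-01 8.900e+01]
[-122.1    0.    75.2] [586.6 -47.5  75.2]
seat [580.2 -61.1 125. ]
```

Three-view triangulation puts the bar at case (-160, 0, 118.5). The lid edge matches a shut lid. Now I descend around the bar's ends.

```bash

python3 -m handwheel '[[0.012,0.027,-0.03,0,0,0],[0.025,0.055,-0.06,0,0,0],[0.025,0.055,-0.095,0,0,0],[0.025,0.055,-0.12,0,0,0],[0.025,0.055,-0.12,0,0,0],[0.025,0.055,-0.12,0,0,0]]' -0.6
python3 vw.py w16.png;  python3 -c "
from h import *
o=manip.get_obs();print(np.round(o['position'],1),np.round(o['contact_force'],1),np.round(o['tcp_rot'],3))"
```

```text
time_s: 20.57
position: [601.7, -11.9, 152.5]
tcp_rot: [[0.425, 0.905, 0.001], [0.905, -0.425, -0.0], [0.0, 0.001, -1.0]]
contact_force: [0.2, 0.4, 0.2]
grip_width: 0.796
257.1317382638544 195.65999000348145 [632.47262357  51.77742165 303.74777562]
[602.9 -12.1 154.1] [0.3 0.  0.1] [[ 0.426  0.905  0.004]
 [ 0.905 -0.426 -0.   ]
 [ 0.002  0.004 -1.   ]]
```

View pics/zw16.png

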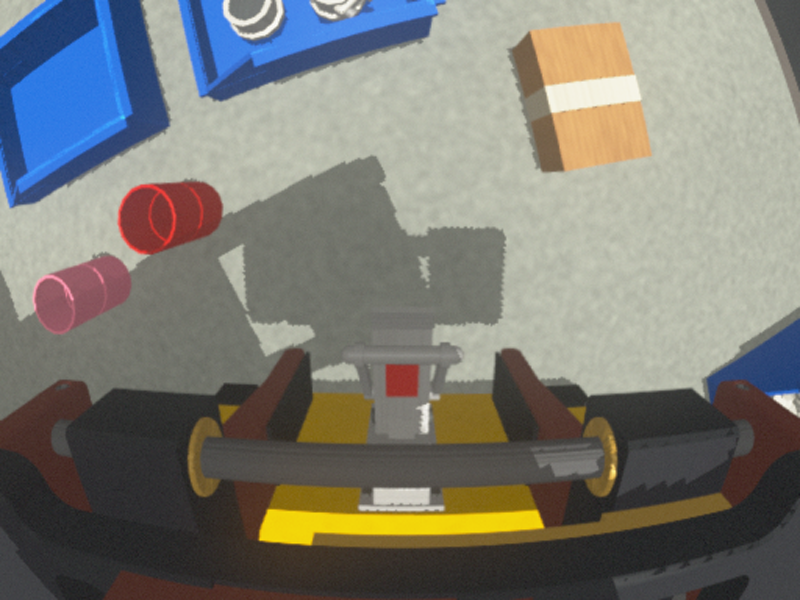

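```bash
python3 - <<'E'
from h import *
import pickle
w=pickle.load(open('pics/w16.png.pkl','rb'))
C=lambda u,v:((u+.5)/1.5625-.5,(v+.5)/1.5625-.5)
th=np.radians(-115.2);c,s=np.cos(th),np.sin(th)
def w2c(X): d=X-np.array([534.4,-157,0]); return np.array([c*d[0]+s*d[1],-s*d[0]+c*d[1],d[2]]).round(1)
for z in (114,118,122): print(w2c(atz(w,C(403,355),z,True)))
print(w2c(np.array([602.9,-12.1,154.1])))
E
python3 -m handwheel '[[0,0,-0.02,0,0,0],[0,0,-0.035,0,0,0],[0,0,-0.035,0,0,0],[0,0,-0.035,0,0,0]]'
python3 vw.py w17.png
```

```text
[-156.6    0.5  114. ]
[-158.2    0.5  118. ]
[-159.7    0.5  122. ]
[-160.3    0.3  154.1]
time_s: 20.95
position: [603.8, -12.5, 120.8]
tcp_rot: [[0.426, 0.905, 0.006], [0.905, -0.426, -0.0], [0.002, 0.005, -1.0]]
contact_force: [0.1, 0.1, 0.5]
grip_width: 0.8
257.1317382638544 195.65999000348145 [633.82903003  51.17503072 272.19704151]
```

View pics/zw17.png

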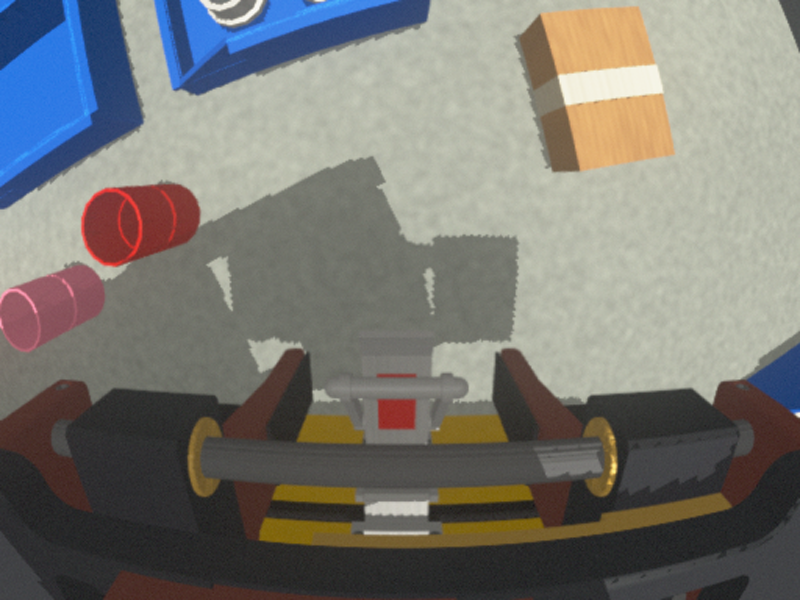

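```bash
python3 - <<'E'
from h import *
import pickle
w=pickle.load(open('pics/w17.png.pkl','rb'))
C=lambda u,v:((u+.5)/1.5625-.5,(v+.5)/1.5625-.5)
th=np.radians(-115.2);c,s=np.cos(th),np.sin(th)
def w2c(X): d=X-np.array([534.4,-157,0]); return np.array([c*d[0]+s*d[1],-s*d[0]+c*d[1],d[2]]).round(1)
for z in (114,118,122): print(w2c(atz(w,C(397,387),z,True)))
o=manip.get_obs(); p=o['position']; print(p,w2c(p), np.array(proj(w,p,True))*1.5625)
E
```

```text
[-156.4    0.4  114. ]
[-158.3    0.4  118. ]
[-160.2    0.4  122. ]
[604.19917483 -12.5010887  121.20411279] [-160.5    1.6  121.2] [400.17389322 385.0412307 ]
```

The TCP projects right onto the bar, so I close on its ends.

```bash

python3 -m handwheel '[[0,0.001,-0.002,0,0,0],[0,0.001,-0.002,0,0,0],[0,0.001,-0.002,0,0,0],[0,0.001,-0.002,0,0,0],[0,0.001,-0.002,0,0,0]]' 1 25
python3 vw.py w18.png
```

```text
time_s: 21.42
position: [603.4, -11.0, 119.3]
tcp_rot: [[0.426, 0.905, 0.005], [0.905, -0.426, 0.0], [0.003, 0.005, -1.0]]
contact_force: [-2.4, 3.8, 1.7]
grip_width: 0.565
257.1317382638544 195.65999000348145 [633.48143225  52.63191418 270.7696464 ]
```

View pics/zw18.png

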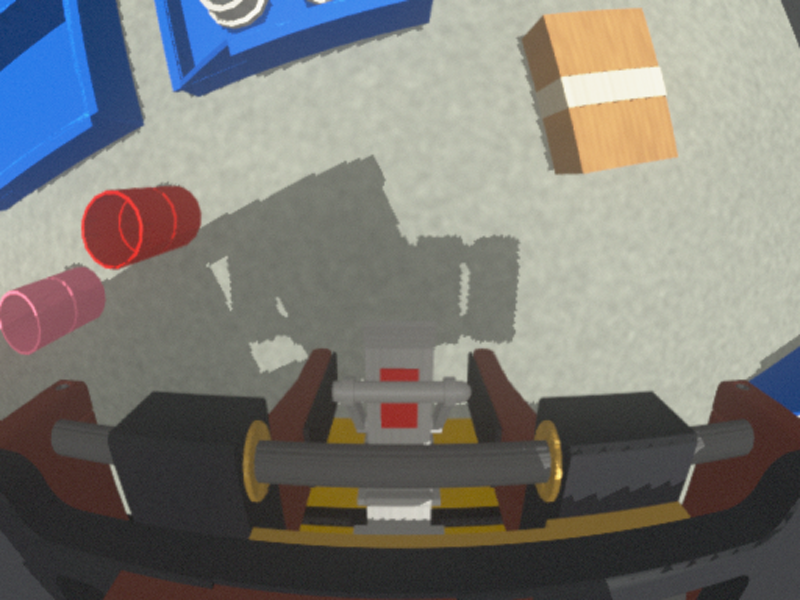

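```bash

python3 -m handwheel '[[-0.003,-0.007,0.005,0,0,0],[-0.007,-0.0145,0.010,0,0,0],[-0.010,-0.022,0.014,0,0,0],[-0.0136,-0.029,0.017,0,0,0],[-0.0136,-0.029,0.017,0,0,0],[-0.0136,-0.029,0.017,0,0,0]]'
python3 vw.py w19.png;python3 -c "
from h import *
o=manip.get_obs();print(np.round(o['position'],1),np.round(o['contact_force'],1),np.round(o['tcp_rot'],3))
p=snap('scene','scene5.png')
i=cv2.imread('pics/scene5.png')[150:230,210:310]; cv2.imwrite('pics/s5c.png',cv2.resize(i,None,fx=6,fy=6,interpolation=cv2.INTER_CUBIC))"
```

```text
time_s: 21.97
position: [588.9, -40.8, 136.5]
tcp_rot: [[0.427, 0.904, 0.004], [0.904, -0.427, 0.0], [0.002, 0.004, -1.0]]
contact_force: [-4.2, 3.0, 1.1]
grip_width: 0.565
257.1317382638544 195.65999000348145 [619.26242882  22.74182227 287.9336636 ]
[588.9 -40.6 136.4] [-4.3  3.   2.6] [[ 0.427  0.904  0.004]
 [ 0.904 -0.427  0.001]
 [ 0.002  0.003 -1.   ]]
```

View pics/zw19.png

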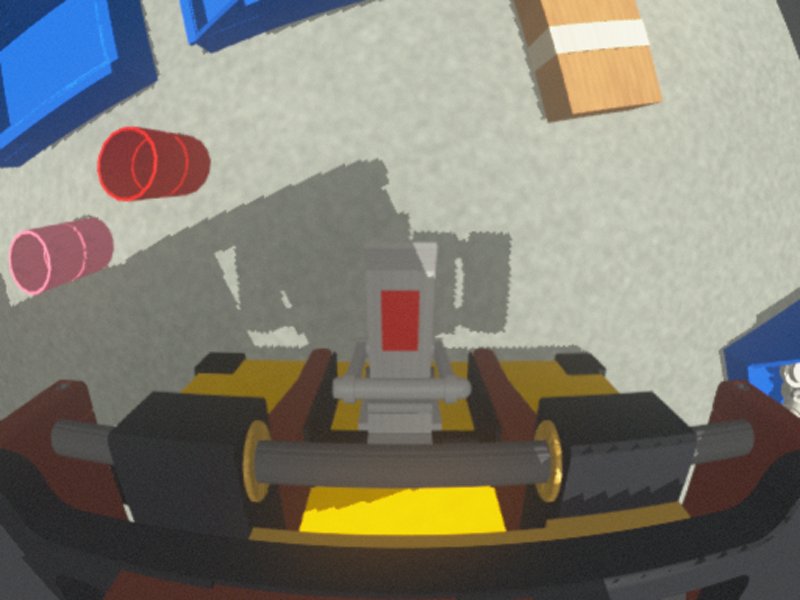

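View pics/s5c.png

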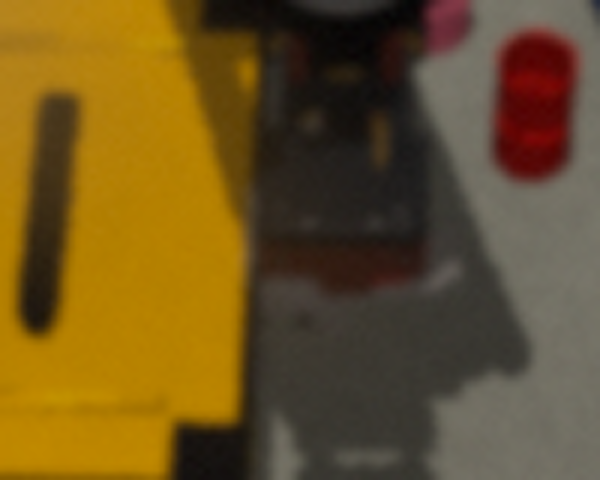

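```bash
python3 - <<'E'
from h import *
import pickle
w=pickle.load(open('pics/w19.png.pkl','rb'))
P0=np.array([534.4,-157,np.radians(-115.2)])
C=lambda u,v:((u+.5)/1.5625-.5,(v+.5)/1.5625-.5)
Z=lambda X:(np.array(proj(w,case2w(P0,X),True))+.5)*1.5625-.5
for n,X in dict(bar134=(-128.4,0,134),bar136=(-128.4,0,136),bar138=(-128.4,0,138),seat=(-107,0,125),liptop=(-115,0,128),innertop=(-100,0,131),lidedge=(-85,0,135)).items(): print(n,Z(X).round(1))
i=w['img'][210:300,200:310]; cv2.imwrite('pics/w19c.png',cv2.resize(i,None,fx=6,fy=6,interpolation=cv2.INTER_CUBIC))
E
```

```text
bar134 [400.  382.3]
bar136 [400.  384.6]
bar138 [400.  386.9]
seat [400.1 421.4]
liptop [400.1 407.2]
innertop [400.2 444. ]
lidedge [400.4 480.2]
```

View pics/w19c.png

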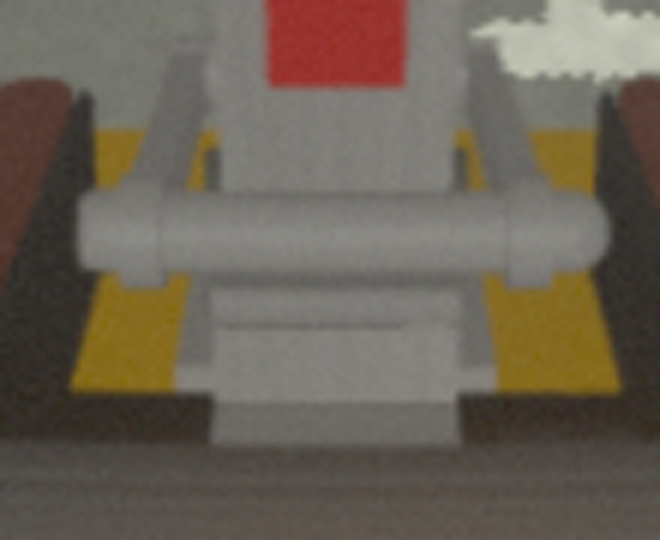

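The bar is firmly held at zoom (401,389). The keeper trough (about row 422) appears where predicted. I move over the lip, slightly lower.

```bash

python3 -m handwheel '[[-0.002,-0.005,-0.001,0,0,0],[-0.004,-0.009,-0.002,0,0,0],[-0.006,-0.014,-0.002,0,0,0],[-0.009,-0.019,-0.002,0,0,0],[-0.009,-0.019,-0.002,0,0,0],[-0.009,-0.019,-0.002,0,0,0]]'
python3 vw.py w20.png;python3 -c "
from h import *
import pickle
o=manip.get_obs();print(np.round(o['position'],1),np.round(o['contact_force'],1),np.round(o['tcp_rot'],3))
w=pickle.load(open('pics/w20.png.pkl','rb'))
P0=np.array([534.4,-157,np.radians(-115.2)])
i=w['img'][200:300,200:310]; cv2.imwrite('pics/w20c.png',cv2.resize(i,None,fx=6,fy=6,interpolation=cv2.INTER_CUBIC))
Z=lambda X:((np.array(proj(w,case2w(P0,X),True))-[200,200]+.5)*6-.5).round(0)
for n,X in dict(bar134=(-107,0,134),bar136=(-107,0,136),bar138=(-107,0,138),seat=(-107,0,125),liptop=(-115,0,128),innertop=(-100,0,131),lidedge=(-85,0,135)).items(): print(n,Z(X).round(1))
"
```

```text
time_s: 22.57
position: [579.6, -59.9, 134.4]
tcp_rot: [[0.428, 0.904, 0.004], [0.904, -0.428, 0.001], [0.002, 0.003, -1.0]]
contact_force: [-3.5, 2.6, 0.1]
grip_width: 0.564
257.1317382638544 195.65999000348145 [610.09919248   3.63141237 285.85796337]
[579.7 -59.7 134.5] [-3.3  3.   0.2] [[ 0.428  0.904  0.004]
 [ 0.904 -0.428  0.001]
 [ 0.002  0.003 -1.   ]]
bar134 [340. 280.]
bar136 [340. 289.]
bar138 [340. 298.]
seat [340. 242.]
liptop [340. 177.]
innertop [340. 332.]
lidedge [341. 486.]
```

View pics/w20c.png

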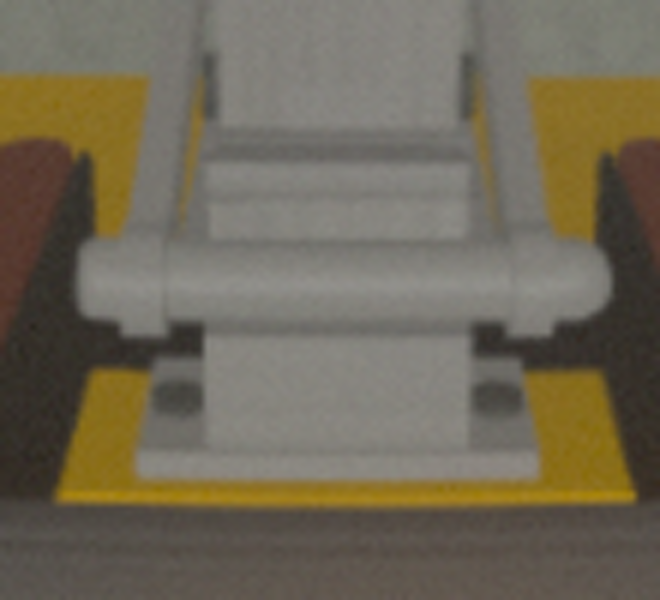

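The bar is above the trough at crop row 283, where the model predicts it. I lower it in.

```bash

python3 -m handwheel '[[0,0,-0.003,0,0,0],[0,0,-0.006,0,0,0],[0,0,-0.009,0,0,0],[0,0,-0.01,0,0,0],[0,0,-0.01,0,0,0]]'
python3 vw.py w21.png;python3 -c "
from h import *
import pickle
o=manip.get_obs();print(np.round(o['position'],1),np.round(o['contact_force'],1),np.round(o['tcp_rot'],3))
w=pickle.load(open('pics/w21.png.pkl','rb'))
P0=np.array([534.4,-157,np.radians(-115.2)])
i=w['img'][200:300,200:310]; cv2.imwrite('pics/w21c.png',cv2.resize(i,None,fx=6,fy=6,interpolation=cv2.INTER_CUBIC))
Z=lambda X:((np.array(proj(w,case2w(P0,X),True))-[200,200]+.5)*6-.5).round(0)
for n,X in dict(seat=(-107,0,125),s3=(-107,0,128),liptop=(-115,0,128),lidedge=(-85,0,135)).items(): print(n,Z(X).round(1))
"
```

```text
time_s: 23.03
position: [579.9, -59.5, 125.7]
tcp_rot: [[0.427, 0.904, 0.004], [0.904, -0.427, 0.001], [0.002, 0.003, -1.0]]
contact_force: [-7.4, 2.8, 11.6]
grip_width: 0.567
257.1317382638544 195.65999000348145 [610.32282922   4.02937001 277.08413713]
[579.9 -59.5 125.7] [-7.3  2.9 11.6] [[ 0.427  0.904  0.004]
 [ 0.904 -0.427  0.001]
 [ 0.002  0.003 -1.   ]]
seat [339. 284.]
s3 [339. 297.]
liptop [339. 218.]
lidedge [340. 538.]
```

View pics/w21c.png

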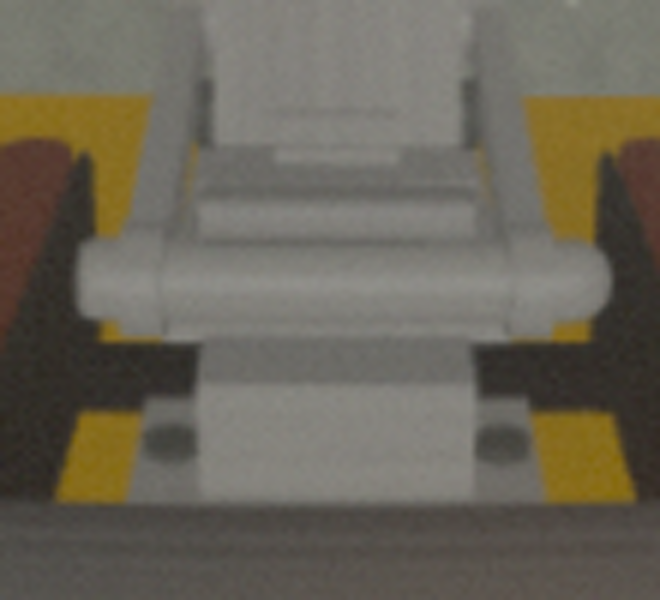

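Contact of +11.6 N at z=125.7, and the bar lies between lip and inner wall, so it is seated. I release, lift and look.

```bash

python3 -m handwheel '[[0,0,0,0,0,0],[0,0,0,0,0,0],[0,0,0,0,0,0],[0,0,0,0,0,0]]' -0.6
python3 -m handwheel '[[0,0,0.02,0,0,0],[0,0,0.06,0,0,0],[0,0,0.1,0,0,0],[0.017,0.036,0.13,0,0,0],[0.017,0.036,0.13,0,0,0],[0.017,0.036,0.13,0,0,0]]'
python3 vw.py w22.png lever_tip loop_bar keeper_seat lever_pivot;python3 -c "
from h import *
import pickle
o=manip.get_obs();print(np.round(o['position'],1),np.round(o['contact_force'],1),np.round(o['tcp_rot'],3))
w=pickle.load(open('pics/w22.png.pkl','rb'))
P0=np.array([534.4,-157,np.radians(-115.2)])
i=w['img'][100:240,190:320]; cv2.imwrite('pics/w22c.png',cv2.resize(i,None,fx=4.2,fy=4.2,interpolation=cv2.INTER_CUBIC))
Z=lambda X:((np.array(proj(w,case2w(P0,X),True))-[190,100]+.5)*4.2-.5).round(0)
for n,X in dict(seat=(-107,0,125),liptop=(-115,0,128),lidedge=(-85,0,135)).items(): print(n,Z(X).round(1))
for L in (.4,.6,.8,1.0,1.2,1.4,1.6,1.8):
  o=8*np.cos(L)+66*np.sin(L);z=8*np.sin(L)-66*np.cos(L); print(L,Z((-109-o,0,80+z)))
"
```

```text
time_s: 23.42
position: [580.8, -59.7, 125.9]
tcp_rot: [[0.427, 0.904, 0.006], [0.904, -0.427, 0.0], [0.002, 0.005, -1.0]]
contact_force: [0.3, 0.2, 0.0]
grip_width: 0.788
time_s: 23.92
position: [599.9, -22.6, 258.2]
tcp_rot: [[0.425, 0.905, 0.011], [0.905, -0.425, -0.0], [0.004, 0.01, -1.0]]
contact_force: [-0.1, -0.9, -1.0]
grip_width: 0.801
257.1317382638544 195.65999000348145 [629.12258352  41.14016736 409.7934782 ]
  lever_tip [(252.9, 161.0, 0.85), (254.0, 231.8, 0.29)]
  loop_bar [(253.6, 225.2, 0.72)]
  keeper_seat [(252.8, 230.0, 0.89)]
  lever_pivot [(253.3, 218.4, 0.69)]
[596.4 -24.4 253.8] [-0.8  1.   0.5] [[ 0.428  0.904  0.002]
 [ 0.904 -0.428 -0.   ]
 [ 0.001  0.002 -1.   ]]
seat [265. 546.]
liptop [265. 520.]
lidedge [266. 645.]
0.4 [266. 322.]
0.6 [266. 293.]
0.8 [266. 269.]
1.0 [266. 251.]
1.2 [265. 241.]
1.4 [265. 241.]
1.6 [265. 250.]
1.8 [265. 270.]
```

View pics/w22c.png

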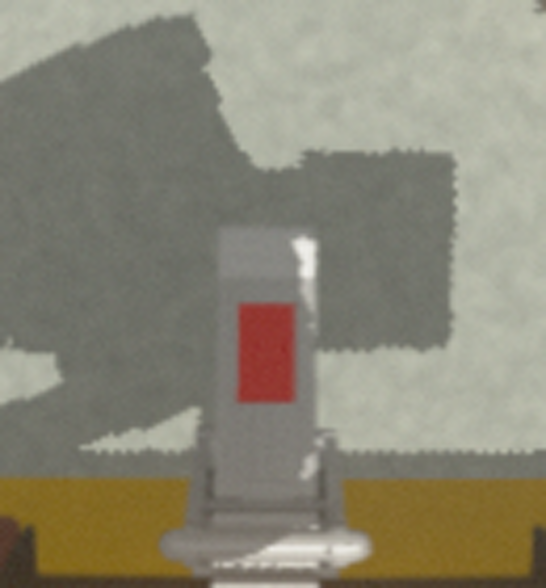

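The bar's at the seat (crop (265,546)) and the lever stands near 1 rad. I tilt the tool 40° towards the case with the fingers closed.

```bash

python3 -m handwheel '[[0.026,0.054,-0.02,-36.2,17,0],[0.026,0.054,-0.04,-36.2,17,0],[0.026,0.054,-0.06,-36.2,17,0],[0.026,0.054,-0.08,-36.2,17,0],[0.026,0.054,-0.1,-36.2,17,0],[0.026,0.054,-0.1,-36.2,17,0],[0.026,0.054,-0.1,-36.2,17,0],[0.026,0.054,-0.1,-36.2,17,0],[0.026,0.054,-0.1,-36.2,17,0]]' 1 10
python3 vw.py w23.png;python3 -c "
from h import *
o=manip.get_obs();print(np.round(o['position'],1),np.round(o['contact_force'],1),np.round(o['tcp_rot'],3),np.round(o['qpos']))
P0=np.array([534.4,-157,np.radians(-115.2)]);c,s=np.cos(P0[2]),np.sin(P0[2])
d=o['position']-np.array([534.4,-157,0]);print(c*d[0]+s*d[1],-s*d[0]+c*d[1],d[2])
p=snap('scene','scene6.png')
i=cv2.imread('pics/scene6.png')[80:280,180:400]; cv2.imwrite('pics/s6c.png',cv2.resize(i,None,fx=3,fy=3,interpolation=cv2.INTER_CUBIC))"
```

```text
time_s: 24.92
position: [622.4, 28.9, 153.9]
tcp_rot: [[0.33, 0.904, -0.271], [0.694, -0.427, -0.58], [-0.64, 0.003, -0.768]]
contact_force: [-0.6, -0.5, 0.2]
grip_width: 0.155
257.1317382638544 195.65999000348145 [687.35038526 164.98112896 223.90044558]
[622.7  28.7 154.8] [ 0.5 -0.2  0.8] [[ 0.331  0.904 -0.271]
 [ 0.694 -0.427 -0.58 ]
 [-0.64   0.004 -0.768]] [ 15.  43.  83. -30.  84.  51.]
-205.59339195253415 0.7944913106738198 154.76164403720344
```

View pics/zw23.png

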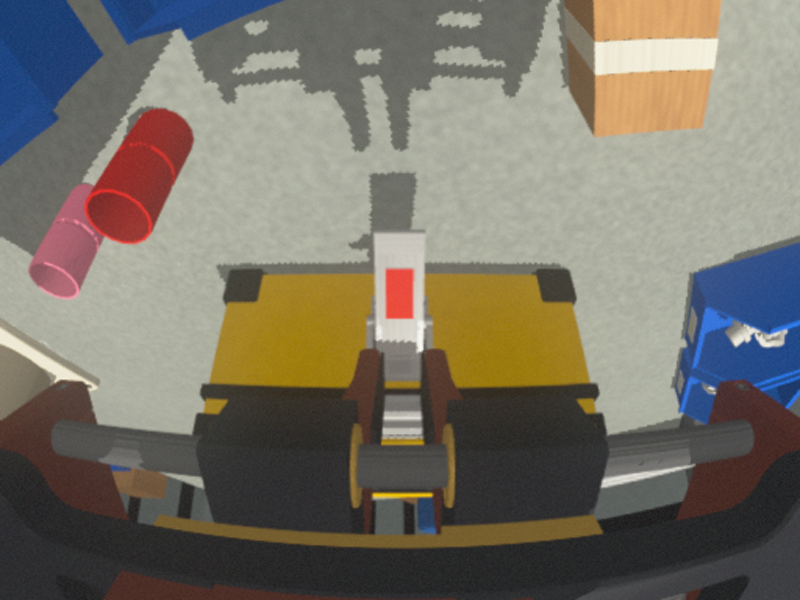

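View pics/s6c.png

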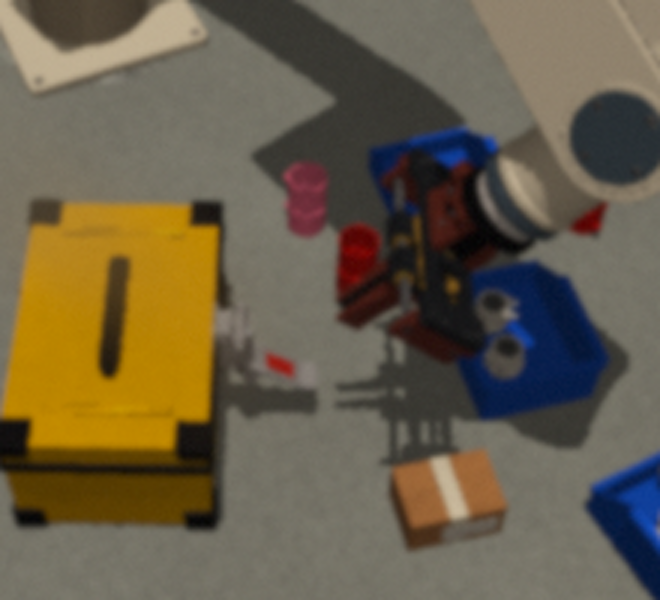

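```bash

python3 -m handwheel '[[-0.004,-0.008,-0.03,0,0,0],[-0.008,-0.017,-0.06,0,0,0],[-0.008,-0.017,-0.06,0,0,0],[-0.008,-0.017,-0.06,0,0,0]]' 1 10
python3 vw.py w24.png;python3 -c "
from h import *
o=manip.get_obs();print(np.round(o['position'],1),np.round(o['contact_force'],1),o['grip_width'])
P0=np.array([534.4,-157,np.radians(-115.2)]);c,s=np.cos(P0[2]),np.sin(P0[2])
d=o['position']-np.array([534.4,-157,0]);print(c*d[0]+s*d[1],-s*d[0]+c*d[1],d[2])"
```

```text
time_s: 25.35
position: [614.0, 10.5, 95.8]
tcp_rot: [[0.332, 0.903, -0.272], [0.693, -0.429, -0.58], [-0.64, 0.004, -0.768]]
contact_force: [-0.0, 0.7, 0.5]
grip_width: 0.002
257.1317382638544 195.65999000348145 [679.26973112 146.35790357 165.77255818]
[615.3  11.2  96.8] [ 0.5  0.4 -0.2] 0.007910272371669712
-186.58628495464885 1.5752662984113783 96.8443851338353
```

View pics/zw24.png

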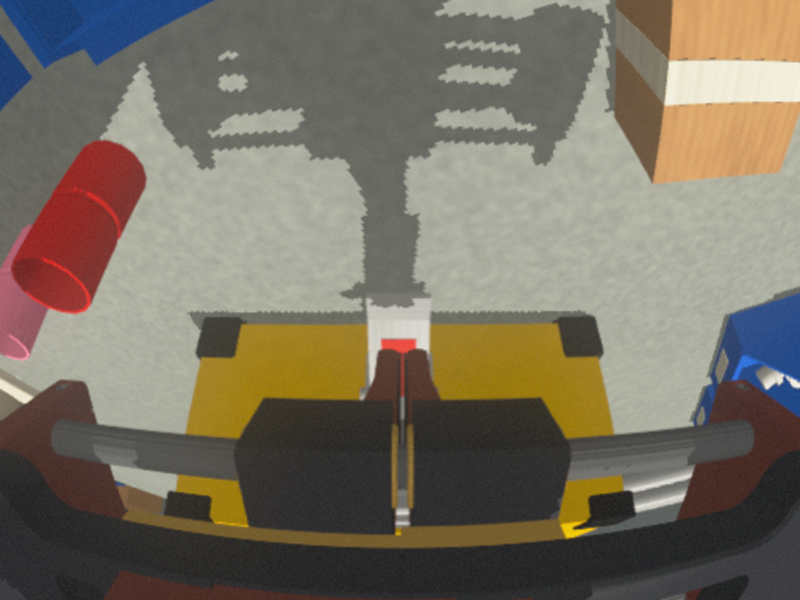

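```bash

python3 -m handwheel '[[-0.005,-0.010,-0.015,0,0,0],[-0.0096,-0.0204,-0.030,0,0,0],[-0.0107,-0.0227,-0.0345,0,0,0],[-0.0118,-0.025,-0.039,0,0,0],[-0.0133,-0.028,-0.043,0,0,0],[-0.0147,-0.0313,-0.047,0,0,0],[-0.0147,-0.0313,-0.047,0,0,0]]'
python3 vw.py w25.png;python3 -c "
from h import *
o=manip.get_obs();print(np.round(o['position'],1),np.round(o['contact_force'],1),o['grip_width'])
P0=np.array([534.4,-157,np.radians(-115.2)]);c,s=np.cos(P0[2]),np.sin(P0[2])
d=o['position']-np.array([534.4,-157,0]);print(c*d[0]+s*d[1],-s*d[0]+c*d[1],d[2])"
```

```text
time_s: 25.98
position: [600.8, -20.2, 49.9]
tcp_rot: [[0.333, 0.904, -0.269], [0.694, -0.428, -0.579], [-0.639, 0.006, -0.769]]
contact_force: [0.0, 0.3, 1.1]
grip_width: 0.004
257.1317382638544 195.65999000348145 [665.72409952 115.6708845  120.24083929]
[600.8 -20.1  50. ] [ 1.3  0.5 -0.3] 0.003813710975354863
-152.19210827297806 1.8204147946265579 50.002932450720365
```

View pics/zw25.png

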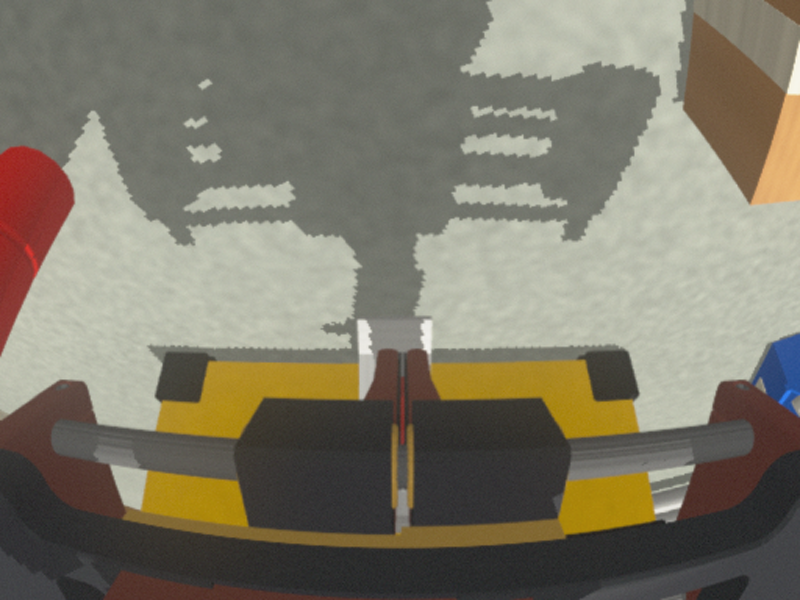

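```bash

python3 -m handwheel '[[-0.0018,-0.0038,-0.0034,0,0,0],[-0.0036,-0.0077,-0.0064,0,0,0],[-0.0055,-0.0118,-0.009,0,0,0]]'
python3 -c "
from h import *
o=manip.get_obs();print(np.round(o['position'],1),np.round(o['contact_force'],1))"
python3 -m handwheel '[[-0.002,-0.0045,-0.002,0,0,0],[-0.0043,-0.009,-0.0035,0,0,0],[-0.0043,-0.009,-0.0035,0,0,0]]'
python3 vw.py w26.png;python3 -c "
from h import *
o=manip.get_obs();print(np.round(o['position'],1),np.round(o['contact_force'],1),o['grip_width'])
P0=np.array([534.4,-157,np.radians(-115.2)]);c,s=np.cos(P0[2]),np.sin(P0[2])
d=o['position']-np.array([534.4,-157,0]);print(c*d[0]+s*d[1],-s*d[0]+c*d[1],d[2])"
```

```text
time_s: 26.28
position: [595.2, -32.1, 40.7]
tcp_rot: [[0.333, 0.904, -0.269], [0.694, -0.428, -0.579], [-0.639, 0.006, -0.769]]
contact_force: [0.5, -0.4, 0.3]
grip_width: 0.007
[595.2 -32.1  40.7] [ 0.5 -0.4  0.3]
time_s: 26.53
position: [592.6, -38.8, 37.6]
tcp_rot: [[0.336, 0.903, -0.266], [0.696, -0.429, -0.576], [-0.634, 0.009, -0.773]]
contact_force: [2.5, 15.1, 3.5]
grip_width: 0.008
257.1317382638544 195.65999000348145 [657.18591644  96.7780657  108.9083704 ]
[592.7 -38.8  37.5] [ 2.5 14.4  4.8] 0.006203391235803505
-131.77260357811028 2.3720625801342976 37.54476414800085
```

View pics/zw26.png

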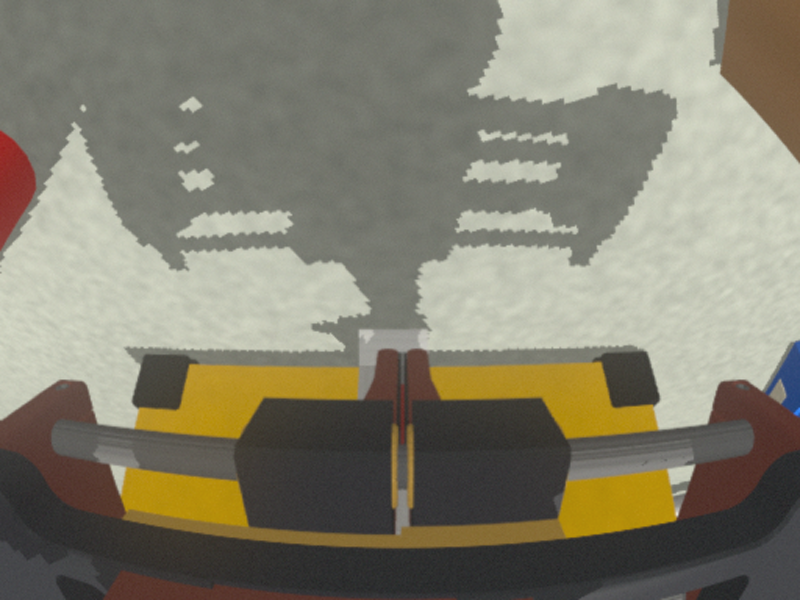

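A steady 15 N outwards suggests the lever is against its stop. I back off and look.

```bash

python3 -m handwheel '[[0.01,0.02,0.012,0,0,0],[0.022,0.046,0.035,0,0,0],[0.035,0.075,0.07,0,0,0],[0.043,0.09,0.11,0,0,0],[0.043,0.09,0.12,0,0,0],[0.043,0.09,0.12,0,0,0]]'
python3 vw.py w27.png loop_bar keeper_seat lever_tip; python3 -c "
from h import *
import pickle
o=manip.get_obs();print(np.round(o['position'],1),np.round(o['contact_force'],1))
w=pickle.load(open('pics/w27.png.pkl','rb'))
P0=np.array([534.4,-157,np.radians(-115.2)])
i=w['img'][130:290,190:320]; cv2.imwrite('pics/w27c.png',cv2.resize(i,None,fx=3.7,fy=3.7,interpolation=cv2.INTER_CUBIC))
Z=lambda X:((np.array(proj(w,case2w(P0,X),True))-[190,130]+.5)*3.7-.5).round(0)
print('seat',Z((-107,0,125)))
for L in (0,.1,.2,.4,.6):
  o=8*np.cos(L)+66*np.sin(L);z=8*np.sin(L)-66*np.cos(L); print(L,Z((-109-o,0,80+z)))
"
```

```text
time_s: 27.08
position: [638.2, 52.3, 161.6]
tcp_rot: [[0.34, 0.904, -0.259], [0.698, -0.427, -0.575], [-0.631, 0.015, -0.776]]
contact_force: [0.9, -0.4, -0.5]
grip_width: 0.003
257.1317382638544 195.65999000348145 [701.98870462 187.91176193 233.50707915]
  loop_bar []
  keeper_seat []
  lever_tip [(247.4, 175.7, 0.67)]
[634.   49.8 155.7] [ 0.1 -0.  -0.3]
seat [227. 517.]
0 [225. 170.]
0.1 [224. 160.]
0.2 [224. 151.]
0.4 [223. 138.]
0.6 [222. 133.]
```

View pics/zw27.png

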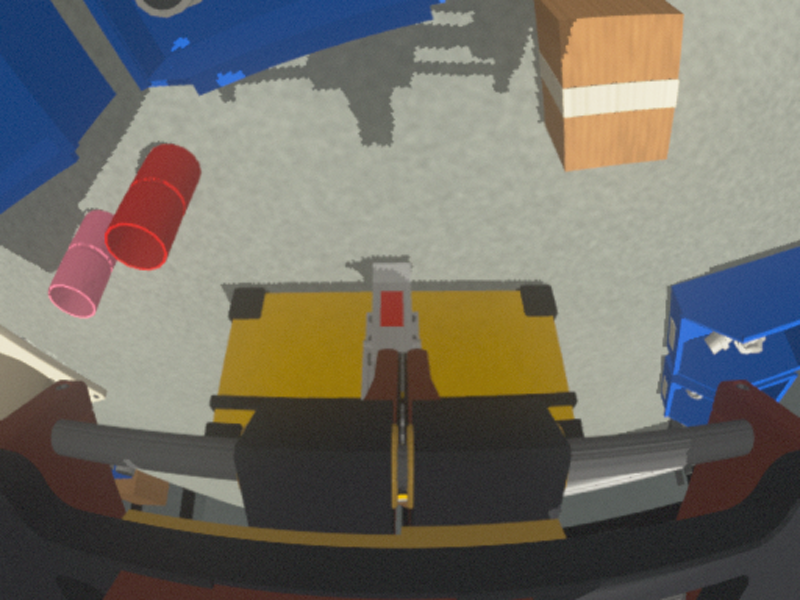

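View pics/w27c.png

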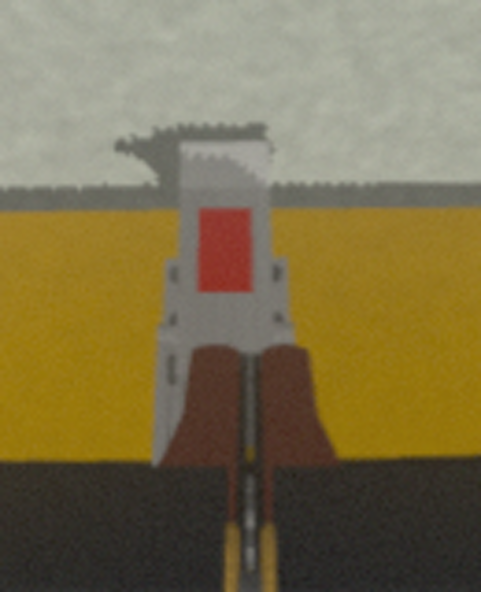

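The lever looks flat down, with its tip where the model puts it at 0. I untilt and look straight down to check the bar.

```bash

python3 -m handwheel '[[0,0,0.03,36,-17,0],[-0.01,-0.02,0.06,36,-17,0],[-0.03,-0.06,0.1,36,-17,0],[-0.03,-0.065,0.11,36,-17,0],[-0.03,-0.065,0.11,36,-17,0],[-0.03,-0.065,0.11,36,-17,0],[-0.03,-0.065,0.11,36,-17,0],[-0.03,-0.065,0.11,36,-17,0]]'
python3 vw.py w28.png loop_bar keeper_seat lever_tip; python3 -c "
from h import *
import pickle
o=manip.get_obs();print(np.round(o['position'],1),np.round(o['contact_force'],1))
w=pickle.load(open('pics/w28.png.pkl','rb'))
P0=np.array([534.4,-157,np.radians(-115.2)])
i=w['img'][110:250,190:330]; cv2.imwrite('pics/w28c.png',cv2.resize(i,None,fx=4.2,fy=4.2,interpolation=cv2.INTER_CUBIC))
Z=lambda X:((np.array(proj(w,case2w(P0,X),True))-[190,110]+.5)*4.2-.5).round(0)
print('seat',Z((-107,0,125)),'lid',Z((-85,0,135)))
for L in (0,.1,.2,.4,.6):
  o=8*np.cos(L)+66*np.sin(L);z=8*np.sin(L)-66*np.cos(L); print(L,Z((-109-o,0,80+z)))
p=snap('scene','scene7.png')
i=cv2.imread('pics/scene7.png')[120:260,140:300]; cv2.imwrite('pics/s7c.png',cv2.resize(i,None,fx=4,fy=4,interpolation=cv2.INTER_CUBIC))
"
```

```text
time_s: 27.95
position: [602.6, -16.9, 264.3]
tcp_rot: [[0.435, 0.9, 0.002], [0.9, -0.435, 0.002], [0.003, 0.001, -1.0]]
contact_force: [-0.9, -0.4, -0.1]
grip_width: 0.005
257.1317382638544 195.65999000348145 [633.97069144  46.14975429 415.7280799 ]
  loop_bar [(257.7, 233.6, 0.73)]
  keeper_seat [(256.7, 232.1, 0.68)]
  lever_tip [(254.0, 196.7, 0.87), (93.7, 71.1, 0.42)]
[604.  -14.2 264.3] [-0.5  0.3 -1.1]
seat [273. 517.] lid [274. 613.]
0 [275. 363.]
0.1 [275. 345.]
0.2 [274. 327.]
0.4 [274. 295.]
0.6 [273. 266.]
```

View pics/w28c.png

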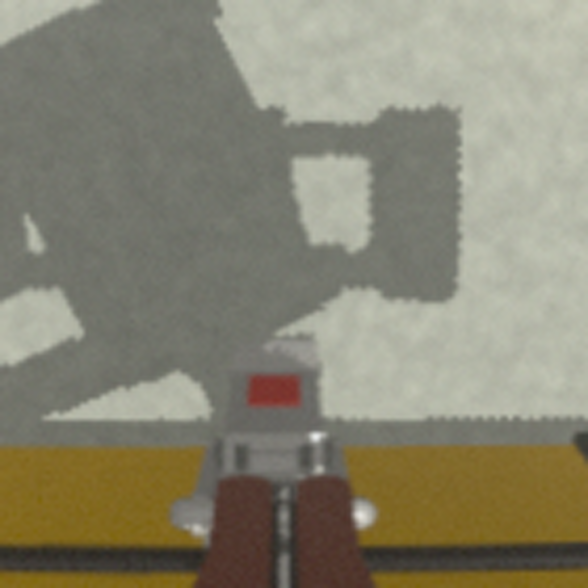

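View pics/s7c.png

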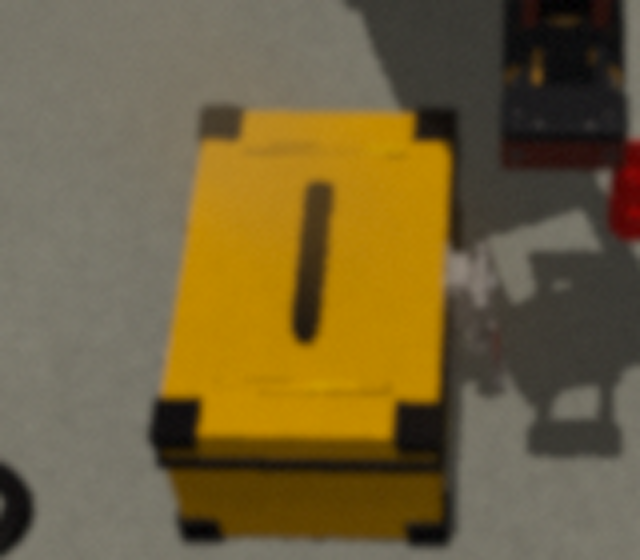

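Lever tip, bar and lid all match the locked state: the tip network gives a lever angle near 0 in two views, and the bar is at the seat pixel. The robot touches nothing, so I hand in.

```bash
python3 -c "
from h import *
o=manip.get_obs();print(o['time_s'],np.round(o['contact_force'],1))
print(close_job())"
```

```text
28.2 [0.3 0.9 0.1]
the job is handed in; nothing more can be done
None
```

I stood both couplings upright in the case's -y compartment, shut the lid, hooked the loop in the keeper and snapped the lever down. I handed the job in at 28.2 s.

**Last checks:**
- **Lever:** its tip matched an angle of 0 rad within about 0.02 in two wrist views. My own reading of the flared tab was less certain and would allow up to about 0.06. That is still under the 0.1 limit.
- **Bar and lid:** the bar's visible ends lie within about 1 mm of the predicted seat. The lid looked flat and shut in the scene view, and I did not measure its angle.
- **Robot:** the contact force was about 1 N or less, so it was touching nothing.
- **Couplings:** I last saw them upright just before the lid closed and could not check them afterwards.
- **Bench items and other fittings:** the robot passed clear of the connectors, packed fittings, carton, screwdriver and tape, and none appeared moved in the pictures. I did not measure their positions at the end.

No check failed. The only oddity was the bar reading about 50 mm in the grip instead of 52 mm, and it was carried without slipping.

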